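# Feed the culture dishes into the UV tunnel with the push stick and fire the exposure

## Task

Sterilise the petri dishes on the bench (two or three): lay them flat in a row between the low rails of the UV tunnel and push them in under the guard with the orange push stick, never with the fingers, until all are wholly under it and the front one lies against the end stop. Lay the push stick back in its grey tray and close the mouth with the black shutter: stood on the bed between the rails, its plate up against the mouth. Only then press the yellow pedal down to its stop, hold it for two seconds and let it come up; leave the two specimen cups and the beaker as they are.

Things in the scene. Friction and masses are not known exactly. Their poses are not given: they have to be found in the camera images.
- uv_tunnel: UV tunnel, fixed: a long low white machine with an aluminium bed 92 mm wide (own x) and 425 mm long (own y from -0.215 to +0.210), the bed's upper face 24 mm above the bench. Origin on the bench surface under the middle of the guarded mouth. Own +y is the feed direction (roughly to the robot's left), x across, z up.
- infeed (a point): middle of the open infeed, on the bed face. On both sides a steel rail 4 mm wide and 4 mm high (top 28 mm above the bench), own y of the tunnel -0.215 to -0.010; the rails' inner faces are 72 mm apart.
- mouth (a point): middle of the guarded mouth, on the bed face. From here on a see-through amber guard covers the bed: clear opening 72 mm wide and 24 mm high, straight walls up to the end stop. Yellow lip over the mouth up to 58 mm, guard top 54 mm, white lamp housing on it up to 76 mm above the bench.
- end_stop (a point): middle of the face of the dark end stop, on the bed face, 200 mm past the mouth. Three dishes in a row are 186 mm long: they just fit between mouth and end stop.
- push_stick: orange push stick, 190 mm long (own x -0.095 to +0.095), 110 to 170 g; origin at mid-length on its underside, +x points to the head, z up. Blade 34 mm wide, 12 mm thick; black head 46 mm wide, 16 mm high, its pushing face at x = +0.095. Upright square handle post 26 x 26 mm, axis at x = -0.070, sides parallel to x and y, from 12 to 82 mm above the underside. Centre of mass near x = -0.04.
- stick_tray: low grey open tray, fixed, 222 mm long (own x), 68 mm wide (y), 18 mm high, walls 4 mm, inner floor 4 mm above the bench; origin on the bench under its centre. At the start the stick lies in it with its head towards +x (away from the robot). Tray and treadle may swap places.
- shutter: black light shutter, loose, about 150 g: a foot 62 mm (own x) by 60 mm (y) and 10 mm thick; origin at the centre of its underside. At its +y edge an upright mouth plate, 62 mm wide, 8 mm thick, 41 mm high; a blue upright grip rib (40 mm along x, 16 mm thick, centred at y = -0.018, from 10 to 56 mm high). Starts on the bench with +y roughly along the feed direction.
- shutter_face (a point): middle of the lower edge of the outer face of the shutter's mouth plate (own y = +0.030): this face goes against the mouth. The plate overlaps the yellow lip in height, and the lip projects 4 mm from the mouth.
- treadle: grey base of the treadle switch, fixed, 130 mm (own x) by 70 mm (y), origin on the bench under its centre. A yellow pedal plate, 112 mm long and 54 mm wide, is hinged at own x = +0.054, 20 mm above the bench, and slopes up towards -x (the robot) to about 51 mm above the bench at its toe.
- pedal_pad (a point): point on the upper face of the yellow pedal, 90 mm from its hinge, mid-width: the place to press. About 45 mm above the bench when up, 23 mm when fully down.
- pedal (a joint): pedal angle in rad: 0 up, 0.25 fully down at its stop; a spring pushes it up (about 2 N at the pad to start, 8 N fully down).
- dish_a: Pink closed round petri dish, 62 mm across, 16 mm high, straight sides, 35 to 70 g, lying flat on the bench at the start (may be absent: then it has no pose and does not count). Origin at the centre of its underside, z up.
- dish_b: Pale closed round petri dish, 62 mm across, 16 mm high, straight sides, 35 to 70 g, lying flat on the bench at the start (may be absent: then it has no pose and does not count). Origin at the centre of its underside, z up.
- dish_c: Pale closed round petri dish, 62 mm across, 16 mm high, straight sides, 35 to 70 g, lying flat on the bench at the start (may be absent: then it has no pose and does not count). Origin at the centre of its underside, z up.
- cup_orange: bystander: specimen cup with orange cap, 38 mm across, 58 mm high, origin at the centre of its underside
- cup_yellow: bystander: specimen cup with yellow cap, 38 mm across, 58 mm high, origin at the centre of its underside
- beaker: bystander: clear beaker, 46 mm across, 58 mm high, origin at the centre of its underside

How it is judged:
On the way, in this order (a step that is already met when the one before it is completed fails the run):
1. all the dishes present lie flat and wholly under the guard, the front one against the end stop (within 9 mm) (y of dish_a in the frame of uv_tunnel between 0.029 and 0.178 m and x of dish_a in the frame of uv_tunnel between -0.012 and 0.012 m and height (world z) of each of dish_a, dish_b, dish_c below 0.03 m and angle between each of dish_a, dish_b, dish_c's own z axis and vertical below 0.1 rad and y of dish_b in the frame of uv_tunnel between 0.029 and 0.178 m and x of dish_b in the frame of uv_tunnel between -0.012 and 0.012 m and y of dish_c in the frame of uv_tunnel between 0.029 and 0.178 m and x of dish_c in the frame of uv_tunnel between -0.012 and 0.012 m and y of any of dish_a, dish_b, dish_c in the frame of uv_tunnel above 0.16 m), for 0.2 s.
2. the push stick lies flat in its tray and the shutter stands on the bed with its plate at the mouth (within 12 mm beyond the yellow lip), both let go (x of push_stick in the frame of stick_tray between -0.022 and 0.022 m and y of push_stick in the frame of stick_tray between -0.016 and 0.016 m and height (world z) of push_stick below 0.01 m and angle between push_stick's own z axis and vertical below 0.1 rad and contact force between the fingers and push_stick below 0.1 N and y of shutter_face in the frame of uv_tunnel between -0.016 and 0.004 m and y of shutter in the frame of uv_tunnel below -0.02 m and x of shutter in the frame of uv_tunnel between -0.01 and 0.01 m and x of shutter_face in the frame of uv_tunnel between -0.01 and 0.01 m and height (world z) of shutter below 0.027 m and angle between shutter's own z axis and vertical below 0.08 rad and contact force between the fingers and shutter below 0.1 N), for 0.2 s.
3. the pedal is held at its stop (above 0.22 rad) for a second (value of joint pedal above 0.22 rad), for 1 s.
At the end, for the whole second after the job is handed in: Every dish present lies flat, wholly under the guard (centre 29 mm or more past the mouth), the front one within 9 mm of the end stop; stick flat in its tray, either way round; shutter on the bed, centred to 10 mm, its face within 16 mm of the mouth; pedal up (below 0.05 rad); all at rest (all of step 1 and all of step 2 and linear speed of each of shutter, push_stick, dish_a, dish_b, dish_c below 0.02 m/s and value of joint pedal below 0.05 rad); the robot touches nothing.
It fails at once if a bystander cup or beaker is shifted by more than 30 mm or tipped (distance of any of cup_orange, cup_yellow, beaker from where it was at the start of the episode above 0.03 m or angle between any of cup_orange, cup_yellow, beaker's own z axis and vertical above 0.5 rad).
It fails at once if the fingers push or hold dish_a when more than half of it is under the guard (y of dish_a in the frame of uv_tunnel between 0.003 and 0.2 m and height (world z) of dish_a below 0.04 m and x of dish_a in the frame of uv_tunnel between -0.03 and 0.03 m and contact force between the fingers and dish_a above 1 N).
It fails at once if the fingers push or hold dish_b when more than half of it is under the guard (y of dish_b in the frame of uv_tunnel between 0.003 and 0.2 m and height (world z) of dish_b below 0.04 m and x of dish_b in the frame of uv_tunnel between -0.03 and 0.03 m and contact force between the fingers and dish_b above 1 N).
It fails at once if the fingers push or hold dish_c when more than half of it is under the guard (y of dish_c in the frame of uv_tunnel between 0.003 and 0.2 m and height (world z) of dish_c below 0.04 m and x of dish_c in the frame of uv_tunnel between -0.03 and 0.03 m and contact force between the fingers and dish_c above 1 N).
Of dish_a, dish_b, dish_c only 2 to 3 are there at a start; the rules pass over those that are not, and their reading is None.
At some moment in a run one of dish_a, dish_b, dish_c may be knocked a few centimetres aside while the robot is not near it.
Once in a run the grip may slacken for a moment while it holds something.
It also fails if it takes over 210 s, if anything falls off the work surface, if the arm or the gripper's body presses on something with over 40 N, if the wrist force passes 120 N, or if a joint passes its speed limit or range.

## Robot

A 6-joint arm with a two-finger parallel gripper is mounted at the origin on the work surface; the furniture and walls round the work are solid. World frame = base frame: x ahead of the robot, y to its left, z up, the work surface at z = 0. Lengths are in m, angles in rad, forces in N, time in s.
With the tool pointing down it reaches from about 0.35 to 0.85 m from the base axis. Payload 8.1 kg.
Tool frame: the origin (TCP) lies between the finger pads; the fingertips stand tip_reach ahead of it and the grasp point (between the pads) is the TCP (tip_reach is the distance from the TCP to the fingertips, in m); x points along the fingers, y is the direction in which the jaws open and shut, and the axes are right-handed (so a half turn about x gives the same grasp; the last joint's range is limited). The gripper opens to 85 mm and grips with 20 to 120 N. Pads are 22 mm wide; open, the fingers measure 114 mm over their backs; the gripper's body (76 mm by 85 mm) begins 54 mm behind the grasp point. The pads swing forward as they close: fully open they stand 13 mm farther back than shut.
Start: joints at [-1.411, 0.13, 1.488, -0, 1.523, -0.085], TCP at [0.145, -0.582, 0.25] pointing down, gripper open.
Joint ranges: [-2.96, 2.96], [-0.89, 2.26], [0.02, 2.5], [-1.34, 4.48], [0, 2.73], [-2.66, 2.66]. Speed limits (rad/s): [2.39, 2.39, 2.79, 3.14, 3.14, 3.14].

## Interface

Orientations are given as a rotation vector (axis times angle).
In Python, from workcell import state, get_image, camera_info, close_job, tip_reach gives the robot as it stands. The module is installed in compiled form; this text tells all that it offers.
- The arm moves only by the tool step_arm, never from a script. Its argument "commands" is a list that holds one entry, the list of rows, each a list of 6 numbers: the shift along the tool's x, y, z in cm, then the turn, a rotation vector about the tool's x, y, z in rad. A call has exactly 8 rows; each row is the pose to reach, as a shift and turn from the pose commanded when the call began, along the tool's axes at that moment; what a row does not reach only later rows make up. A row lasts 1/8 s, in which the tool goes at most 62.5 mm and 10.7 degrees, less where a joint would pass 70% of its speed; a pose out of reach is approached as far as the arm can. A call with a gripper value outside its range is refused whole. "grip" is the closure, from 0 (fully open) to 1 (shut), set as the call begins (left out, the last holds). The fingers move at their own pace and stop on an object; "grip_force" is the grip in N (left out, the last holds). Time passes only in rows, so rows that repeat a pose let the fingers close, or fill a call up. It gives the time, the measured TCP pose, the force and the opening at its end, in the units of the state.
- state(): the state, without advancing time (a new reading comes with each control period).
- get_image(name): name is "scene" or "top"; returns the picture (420x560x3 uint8, red, green, blue); there is no depth.
- camera_info(name): a dict with "fx", "fy", "cx", "cy" (pixels), "dist_coeffs" ([k1, k2, p1, p2, k3] as OpenCV has them; the pictures are not rectified), "R" (3x3) and "t" (3): a world point X has camera coordinates R X + t. Camera axes: x right, y down, z forward; pixel columns grow to the right and rows downward; lengths in m; the calibration is good to about 2 mm. A picture is of the moment at which its call begins. camera_info takes no time and is no camera call.
- close_job(): hands the job in, once; it reports no verdict.
The state is a dict: "clock": time; "q": joint angles; "qd": joint speeds; "tau": joint torques, N m; "ee_pos": TCP position; "orientation": TCP orientation; "contact_force": force on the tool from outside, world axes, zero at the start; "wrist_torque": the same for the moment, N m; "finger_gap": finger opening in m.
Only numpy, scipy, OpenCV 4.12 (cv2) and the standard library are available. Lean on these libraries where they do the work, as an engineer would, in place of code of your own. Each camera call takes 0.05 s, during which the arm holds its last target.

## Working session

There is one attempt and no reset: what is moved stays moved. The work goes in short steps, Python scripts to look and compute and a tool call to move; the robot and the scene stay as the last step left them, time stands still between calls to the robot, and variables do not carry over. Pictures are saved under pics/ and viewed, and the job is handed in when it is done.

Besides the shell and the picture viewer there is one more tool, called after "Request:" by a JSON object that holds its "method" and its "body", one argument or row to a line. step_arm: Moves the arm, as the interface text tells. Its arguments: {"type":"object","properties":{"commands":{"type":"array"},"grip":{"type":"number"},"grip_force":{"type":"number"}},"required":["commands"]}

I'll start by looking at the state and both camera views.

```bash
mkdir -p pics; python3 - <<'E'
from workcell import state, get_image, camera_info, tip_reach
import cv2, numpy as np
print(state()); print(tip_reach)
for n in ("scene","top"):
    im=get_image(n); cv2.imwrite(f"pics/{n}0.png",im[:,:,::-1]); print(n,{k:np.round(v,4).tolist() if not np.isscalar(v) else v for k,v in camera_info(n).items()})
E
```

```text
{'clock': 0.0, 'q': array([-1.41140284e+00,  1.31122376e-01,  1.48930513e+00,  1.55799680e-06,
        1.52301674e+00, -8.54124882e-02]), 'qd': array([ 4.59381633e-05,  1.43433769e-03, -8.52644366e-04,  5.84294071e-04,
       -6.99580353e-04,  1.15763163e-03]), 'tau': array([-1.64214703e-04, -5.69409156e+01, -5.00552666e+01, -4.49265031e-05,
        1.51324173e-02, -3.42735359e-05]), 'ee_pos': array([ 0.14535159, -0.58158314,  0.24925339]), 'orientation': array([ 2.09202971,  0.25931604, -2.09217077]), 'contact_force': array([ 0.86820397, -0.11087048,  0.22105785]), 'wrist_torque': array([ 0.02536686, -0.02843699,  0.0142625 ]), 'finger_gap': 0.08539433209323409}
0.019
scene {'fx': 523.1476239341532, 'fy': 523.1476239341532, 'cx': 278.7348651627437, 'cy': 205.25274361151858, 'dist_coeffs': [-0.1085, 0.0, 0.0, 0.0, 0.0], 'R': [[-0.6139, -0.789, -0.0225], [-0.5281, 0.4317, -0.7313], [0.5867, -0.4371, -0.6817]], 't': [0.3214, 0.3086, 0.9534]}
top {'fx': 496.12430503770514, 'fy': 496.12430503770514, 'cx': 281.02616012958015, 'cy': 210.89947570837424, 'dist_coeffs': [-0.1712, 0.0, 0.0, 0.0, 0.0], 'R': [[-0.0007, -0.9998, 0.0214], [-0.9979, -0.0007, -0.0653], [0.0653, -0.0214, -0.9976]], 't': [-0.0196, 0.4993, 1.1504]}
```

View pics/scene0.png

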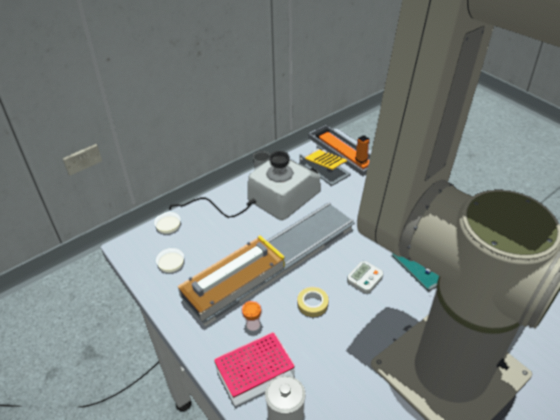

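View pics/top0.png

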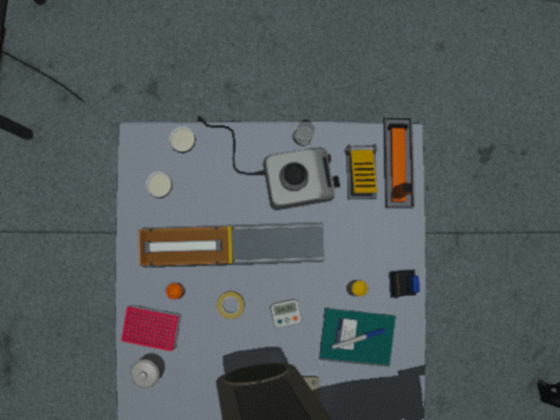

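The two pictures show:
- **Dishes:** two pale dishes at top-view (182,139) and (158,184). No pink one is visible.
- **Tunnel:** the mouth's yellow lip is near (229,245), with the infeed to its right.
- **Other parts:** stick and tray at (398,163), treadle at (362,172), shutter at (404,284).
- **Bystanders:** cups at (175,291) and (359,288), beaker at (303,132).

Next I'll write helpers and measure.

```bash
cat > h.py <<'E'
import numpy as np, cv2
from scipy.spatial.transform import Rotation as Ro
from workcell import state, get_image, camera_info, tip_reach
def cam(n):
    c=camera_info(n); K=np.array([[c['fx'],0,c['cx']],[0,c['fy'],c['cy']],[0,0,1.]])
    return K,np.array(c['dist_coeffs'],float),np.array(c['R']),np.array(c['t'])
def ray(n,uv):
    K,d,R,t=cam(n); p=cv2.undistortPoints(np.array(uv,float).reshape(-1,1,2),K,d).reshape(-1,2)
    D=np.c_[p,np.ones(len(p))]@R; C=-R.T@t
    return C,D
def plane(n,uv,z):
    C,D=ray(n,uv); s=(z-C[2])/D[:,2]; return C+D*s[:,None]
def proj(n,X):
    K,d,R,t=cam(n); return cv2.projectPoints(np.array(X,float).reshape(-1,3),cv2.Rodrigues(R)[0],t,K,d)[0].reshape(-1,2)
def tri(uv1,uv2):
    C1,D1=ray('top',uv1);C2,D2=ray('scene',uv2)
    a=D1[0]/np.linalg.norm(D1[0]);b=D2[0]/np.linalg.norm(D2[0])
    A=np.c_[a,-b];s=np.linalg.lstsq(A,C2-C1,rcond=None)[0]
    p,q=C1+a*s[0],C2+b*s[1]; return (p+q)/2,np.linalg.norm(p-q)
def save(n,name,box=None,f=1,pts=None):
    im=get_image(n)[:,:,::-1].copy()
    if pts is not None:
        for u,v in pts: cv2.circle(im,(int(round(u)),int(round(v))),1,(0,255,0),-1)
    if box: im=im[box[1]:box[3],box[0]:box[2]]
    im=cv2.resize(im,None,fx=f,fy=f,interpolation=cv2.INTER_CUBIC); cv2.imwrite('pics/'+name+'.png',im)
def Rdown(yaw):
    # tool x down, tool y (jaw) along world dir yaw
    x=np.array([0,0,-1.]);y=np.array([np.cos(yaw),np.sin(yaw),0]);return np.c_[x,y,np.cross(x,y)]
def move(pos,yaw,p0=None,R0=None):
    s=state(); p0=s['ee_pos'] if p0 is None else np.array(p0); R0=Ro.from_rotvec(s['orientation']).as_matrix() if R0 is None else R0
    best=None
    for k in (0,np.pi):
        rv=Ro.from_matrix(R0.T@Rdown(yaw+k)).as_rotvec()
        if best is None or np.linalg.norm(rv)<np.linalg.norm(best): best=rv
    print('shift cm',np.round(R0.T@(np.array(pos)-p0)*100,2),'turn',np.round(best,3),'|',round(np.linalg.norm(np.array(pos)-p0),3))
E
python3 - <<'E'
from h import *
save('top','t_left',(110,110,340,280),3.4)
save('top','t_right',(330,110,440,310),3)
save('scene','s_mid',(100,110,380,330),2.8)
E
```

```text
(no output)
```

View pics/t_left.png

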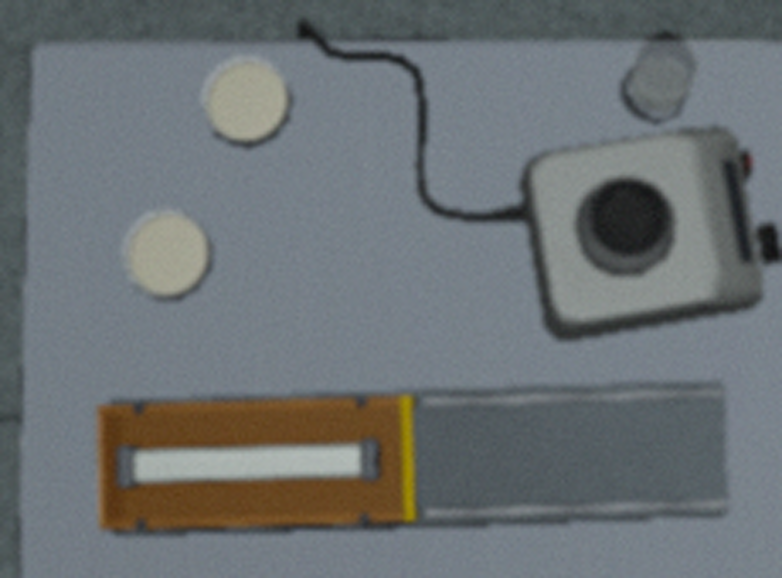

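View pics/t_right.png

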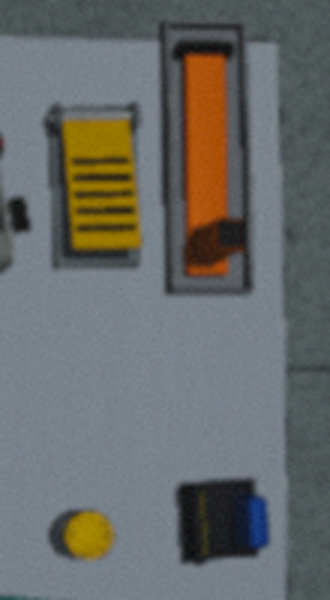

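View pics/s_mid.png

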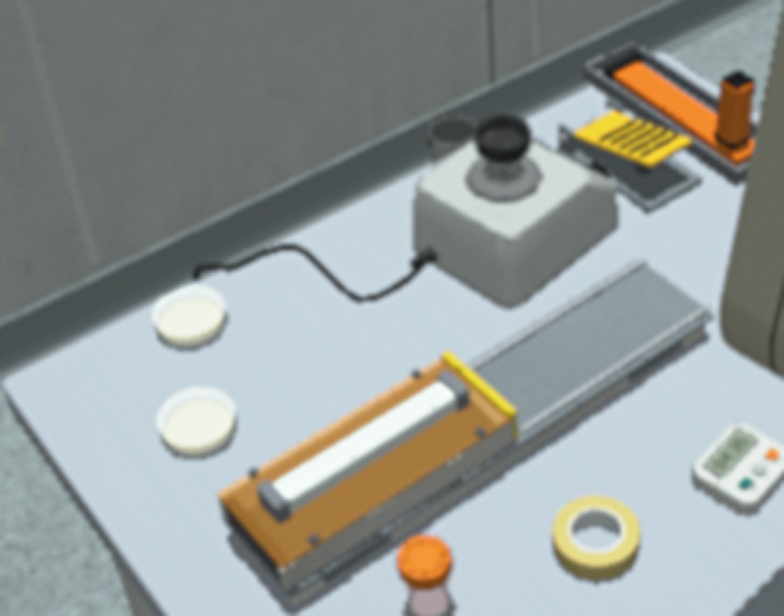

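The crops show:
- **Tunnel:** bed end corners at about (323,223) and (323,261), lip at about (230,227)–(230,263).
- **Dishes:** both lie flat.
- **Stick:** the handle post is on the near end of the stick, and the head is away from the robot.
- **Shutter:** its blue rib faces -y.

Now the colour masks.

```bash
cat > m.py <<'E'
from h import *
def mask(n,lo,hi,box=None,im=None):
    im=get_image(n) if im is None else im
    hsv=cv2.cvtColor(im,cv2.COLOR_RGB2HSV); m=cv2.inRange(hsv,np.array(lo),np.array(hi))
    if box:
        z=np.zeros_like(m); z[box[1]:box[3],box[0]:box[2]]=m[box[1]:box[3],box[0]:box[2]]; m=z
    return m
def blobs(m,amin=30):
    cs,_=cv2.findContours(m,cv2.RETR_EXTERNAL,cv2.CHAIN_APPROX_NONE); o=[]
    for c in cs:
        k=np.zeros_like(m); cv2.drawContours(k,[c],-1,255,-1); M=cv2.moments(k,True)
        if M['m00']>=amin: o.append((M['m00'],M['m10']/M['m00'],M['m01']/M['m00'],cv2.minAreaRect(c)))
    return sorted(o,key=lambda a:-a[0])
E
python3 - <<'E'
from m import *
im=get_image('top'); ims=get_image('scene')
hsv=cv2.cvtColor(im,cv2.COLOR_RGB2HSV); hs=cv2.cvtColor(ims,cv2.COLOR_RGB2HSV)
for nm,(u,v) in dict(dish=(182,139),dish2=(158,184),bench=(200,200),bed=(280,243),rail=(280,225),lip=(229,245),amber=(160,235),stick=(398,150),handle=(401,189),tray=(398,200),sh=(402,284),rib=(416,284),ped=(363,178)).items(): print(nm,hsv[v,u],im[v,u])
def show(nm,bl,n,z):
    for a,u,v,r in bl: print(nm,n,int(a),np.round((u,v),1),'rect',np.round(r[0],1),np.round(r[1],1),round(r[2],1),'world',np.round(plane(n,[(u,v)],z)[0],4))
show('pale',blobs(mask('top',(15,25,120),(40,110,255),(115,120,340,220),im)),'top',.016)
show('pale',blobs(mask('scene',(15,12,150),(45,110,255),(140,190,210,290),ims)),'scene',.016)
show('lip',blobs(mask('top',(22,170,90),(32,255,255),(220,215,240,275),im)),'top',.058)
show('amber',blobs(mask('top',(5,130,60),(21,255,255),(130,215,235,275),im)),'top',.054)
show('orange',blobs(mask('top',(5,180,60),(18,255,255),(380,110,420,215),im)),'top',.012)
show('pedal',blobs(mask('top',(20,150,90),(32,255,255),(340,140,385,205),im)),'top',.04)
show('blue',blobs(mask('top',(100,130,40),(125,255,255),(380,260,430,310),im)),'top',.056)
E
```

```text
dish [ 30  27 161] [161 161 144]
dish2 [ 28  26 158] [158 157 142]
bench [107  30 136] [120 127 136]
bed [93 31 98] [86 97 98]
rail [100  24  96] [87 93 96]
lip [ 25 241 150] [150 128   8]
amber [ 15 186 100] [100  64  27]
stick [ 13 239 170] [170  81  11]
handle [  8 176  71] [71 35 22]
tray [ 12 223 143] [143  67  18]
sh [90 26 29] [26 29 29]
rib [111 204 130] [ 26  58 130]
ped [ 24 255 134] [134 105   0]
pale top 320 [182.3 139.4] rect [182.5 139.5] [19.8 21.2] 45.0 world [0.6706 0.2164 0.016 ]
pale top 318 [158.8 184.4] rect [159.2 184.8] [21.2 19.8] 53.1 world [0.5623 0.2709 0.016 ]
pale scene 354 [170.4 262.2] rect [170.5 262. ] [18. 23.] 90.0 world [0.5528 0.2791 0.016 ]
pale scene 287 [167.7 224.5] rect [168.  224.5] [15. 22.] 90.0 world [0.6606 0.2259 0.016 ]
pale scene 43 [200.9 271.8] rect [200.5 272.1] [ 2.1 20.8] 59.0 world [0.4871 0.2406 0.016 ]
pale scene 31 [200.5 279. ] rect [200.2 279.4] [ 2.7 20.6] 63.4 world [0.4707 0.2517 0.016 ]
lip top 125 [229.2 245.3] rect [229.2 244.5] [35.1  3.4] 88.2 world [0.4187 0.0985 0.058 ]
amber top 3120 [183.5 245.9] rect [183.5 245.9] [36.  88.1] 88.4 world [0.417  0.2031 0.054 ]
orange top 765 [397.9 156.6] rect [398.  159.5] [63.2 13.1] 88.9 world [ 0.6314 -0.3027  0.012 ]
orange top 53 [399.3 198. ] rect [399.  196.5] [ 7. 14.] 90.0 world [ 0.531  -0.3037  0.012 ]
pedal top 966 [363.3 171. ] rect [363.3 171. ] [43.7 22.4] 85.2 world [ 0.5915 -0.2116  0.04  ]
blue top 156 [413.7 283.2] rect [413.5 283.5] [17.  9.] 90.0 world [ 0.3302 -0.3239  0.056 ]
```

```bash
python3 - <<'E'
from m import *
print(tri((182.3,139.4),(167.7,224.5)),tri((158.8,184.4),(170.4,262.2)))
save('top','t_dish',(140,120,210,205),8)
save('scene','s_dish',(145,200,205,285),8)
E
```

```text
(array([0.67420388, 0.21988954, 0.00149384]), np.float64(0.002079034974719442)) (array([0.56426506, 0.27446584, 0.00232483]), np.float64(0.0013569056088764777))
```

View pics/t_dish.png

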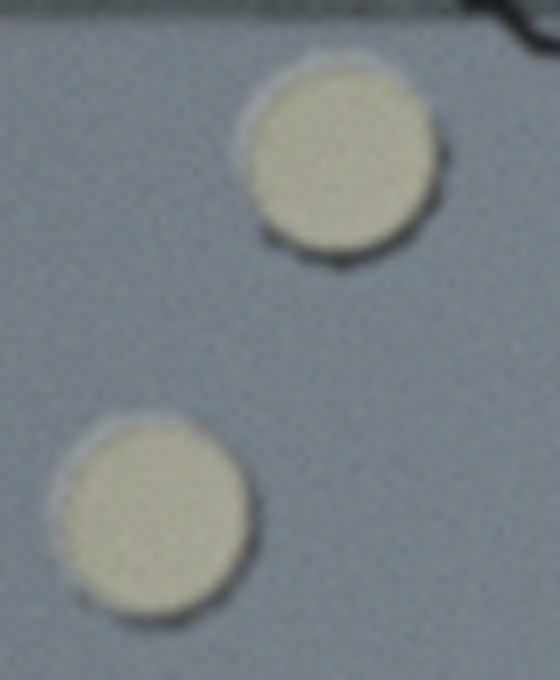

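View pics/s_dish.png

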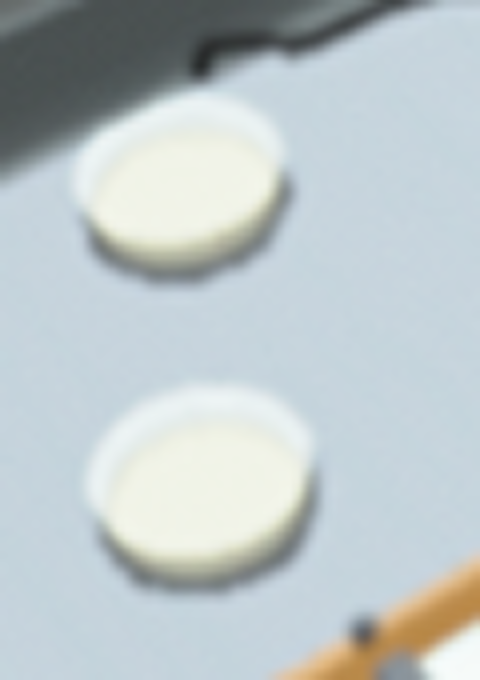

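```bash
python3 - <<'E'
from m import *
im=get_image('top').astype(int); ims=get_image('scene').astype(int)
def rb(im,box,th):
    m=((im[:,:,0]-im[:,:,2])>th).astype(np.uint8)*255; z=np.zeros_like(m); z[box[1]:box[3],box[0]:box[2]]=m[box[1]:box[3],box[0]:box[2]]; return z
for z in (.004,.008,.012):
  for n,I,b in (('top',im,(140,120,210,205)),('scene',ims,(145,200,194,285))):
    for a,u,v,r in blobs(rb(I,b,0)): print(z,n,int(a),np.round((u,v),1),np.round(r[1],1),np.round(plane(n,[(u,v)],z)[0],4))
E
```

```text
0.004 top 448 [159.1 184.5] [23. 23.] [0.5634 0.2727 0.004 ]
0.004 top 442 [182.4 139.6] [22.6 23.3] [0.6725 0.2184 0.004 ]
0.004 scene 397 [170.4 262.1] [19. 25.] [0.5636 0.2755 0.004 ]
0.004 scene 327 [167.6 224.3] [17. 23.] [0.6731 0.2213 0.004 ]
0.004 scene 70 [187.8 281.5] [ 6.7 16.1] [0.4912 0.273  0.004 ]
0.008 top 448 [159.1 184.5] [23. 23.] [0.5629 0.2718 0.008 ]
0.008 top 442 [182.4 139.6] [22.6 23.3] [0.6717 0.2177 0.008 ]
0.008 scene 397 [170.4 262.1] [19. 25.] [0.5601 0.2766 0.008 ]
0.008 scene 327 [167.6 224.3] [17. 23.] [0.6692 0.2228 0.008 ]
0.008 scene 70 [187.8 281.5] [ 6.7 16.1] [0.4881 0.2742 0.008 ]
0.012 top 448 [159.1 184.5] [23. 23.] [0.5624 0.2709 0.012 ]
0.012 top 442 [182.4 139.6] [22.6 23.3] [0.6708 0.217  0.012 ]
0.012 scene 397 [170.4 262.1] [19. 25.] [0.5566 0.2778 0.012 ]
0.012 scene 327 [167.6 224.3] [17. 23.] [0.6652 0.2242 0.012 ]
0.012 scene 70 [187.8 281.5] [ 6.7 16.1] [0.4849 0.2754 0.012 ]
```

```bash
python3 - <<'E'
from m import *
im=get_image('top'); ims=get_image('scene')
b=blobs(mask('top',(5,130,60),(21,255,255),(130,215,235,275),im))[0]
W=plane('top',cv2.boxPoints(b[3]),.054); print(np.round(W,4))
l=blobs(mask('top',(22,170,90),(32,255,255),(220,215,240,275),im))[0]
WL=plane('top',cv2.boxPoints(l[3]),.058); print('lip',np.round(WL,4))
B=plane('top',[(322.6,223.2),(323.5,261.2)],.024); print('bed end',np.round(B,4))
# scene lip ends
ls=blobs(mask('scene',(22,150,90),(34,255,255),(250,230,295,270),ims)); print([ (np.round(cv2.boxPoints(x[3]),1).tolist(),np.round(plane('scene',cv2.boxPoints(x[3]),.058),4).tolist()) for x in ls])
save('scene','s_tun',(170,195,370,330),4); save('top','t_tun',(210,215,335,270),6)
E
```

```text
[[0.4547 0.3068 0.054 ]
 [0.4606 0.1038 0.054 ]
 [0.3786 0.1012 0.054 ]
 [0.372  0.3036 0.054 ]]
lip [[0.4599 0.1041 0.058 ]
 [0.4602 0.0962 0.058 ]
 [0.381  0.0932 0.058 ]
 [0.3807 0.1011 0.058 ]]
bed end [[ 0.4701 -0.1167  0.024 ]
 [ 0.3813 -0.1184  0.024 ]]
[([[258.0, 238.1999969482422], [260.1000061035156, 235.8000030517578], [283.8999938964844, 256.8999938964844], [281.70001220703125, 259.29998779296875]], [[0.4567, 0.1076, 0.058], [0.4596, 0.0996, 0.058], [0.379, 0.0972, 0.058], [0.3765, 0.1049, 0.058]])]
```

View pics/s_tun.png

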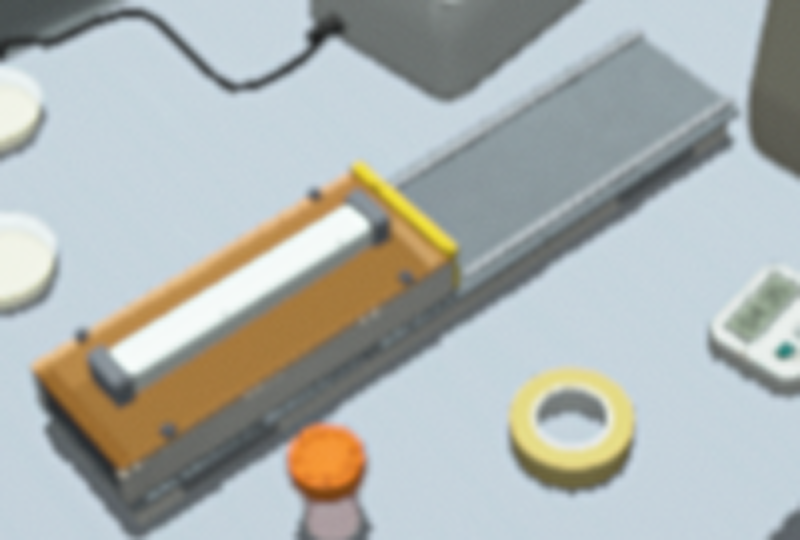

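View pics/t_tun.png

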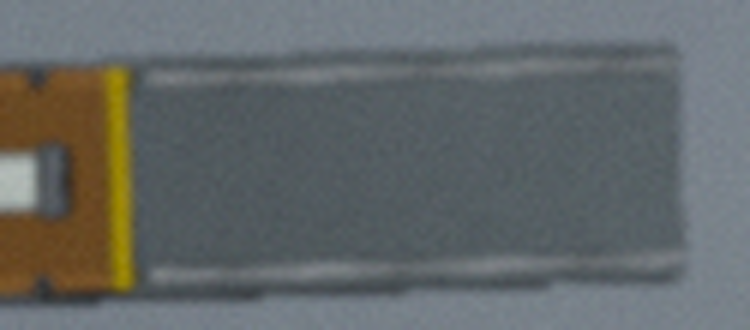

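```bash
python3 - <<'E'
from m import *
P=lambda uv,z:np.round(plane('top',uv,z)[:,:2],4).tolist()
print('rails far',P([(235,228),(322.5,225.5)],.028),'near',P([(235.8,260.8),(323.3,258.7)],.028))
print('tray',P([(383.3,118),(411,118),(413.3,207.3),(385.7,207.7)],.018))
print('handle top',P([(407.3,187.7)],.086))
save('top','t_stick',(375,110,425,215),7.5); save('scene','s_stick',(295,115,385,190),8); save('top','t_sh',(335,255,435,310),7.5)
E
```

```text
rails far [[0.4587, 0.0876], [0.4645, -0.116]] near [[0.3827, 0.0855], [0.3873, -0.1176]]
tray [[0.7249, -0.2675], [0.7264, -0.3366], [0.5081, -0.3362], [0.507, -0.2686]]
handle top [[0.5475, -0.3032]]
```

View pics/t_stick.png

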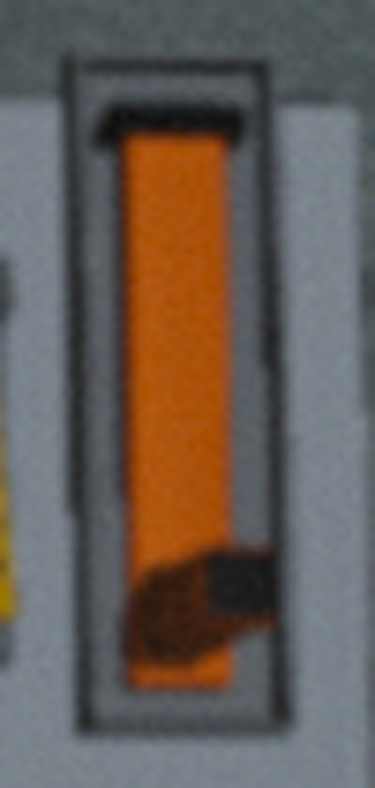

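View pics/s_stick.png

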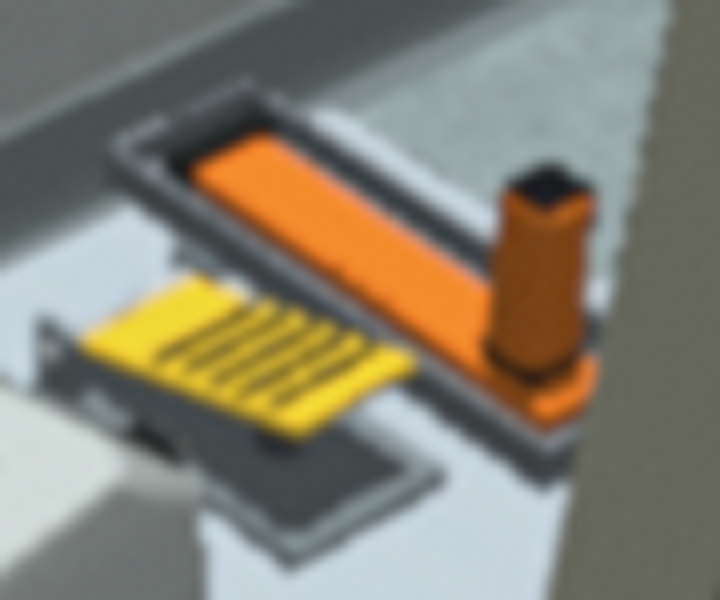

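View pics/t_sh.png

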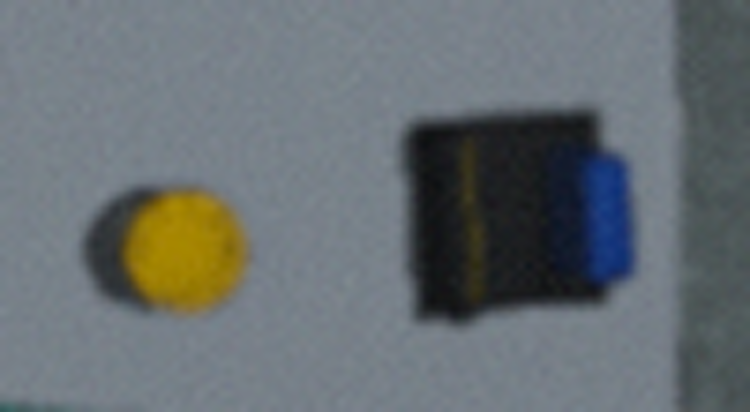

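Tray and stick have a yaw of about 0, and the stick's handle top is at about (0.547,-0.303). The shutter plate faces +y with a yaw of about 0.045. Next I'll pin down the remaining frames and the start orientation.

```bash
python3 - <<'E'
from m import *
P=lambda uv,z:np.round(plane('top',uv,z)[:,:2],4).tolist()
print('stick rear',P([(399,201.7)],.016),'head front',P([(398,123.7)],.020))
print('shutter plate outer edge top(z41)',P([(335+408/7.5,255+125/7.5),(335+418/7.5,255+320/7.5)],.041))
print('shutter foot rear',P([(335+597/7.5,255+113/7.5),(335+605/7.5,255+300/7.5)],.010))
print('rib top',P([(335+608/7.5,255+217/7.5)],.056))
# treadle crop scale3 off(330,110)
print('treadle base',P([(330+50/3,110+105/3),(330+138/3,110+105/3),(330+138/3,110+266/3),(330+55/3,110+266/3)],.012))
print('pedal hinge end',P([(330+62/3,110+120/3),(330+132/3,110+120/3)],.020),'toe',P([(330+72/3,110+252/3),(330+140/3,110+247/3)],.051))
R0=Ro.from_rotvec(state()['orientation']).as_matrix(); print(np.round(R0,3))
print('cups',P([(175,291)],.058),P([(359.3,288.3)],.058))
move((0.42,-0.25,0.26),np.pi/2+.028)
E
```

```text
stick rear [[0.5216, -0.3018]] head front [[0.711, -0.303]]
shutter plate outer edge top(z41) [[0.3566, -0.2705], [0.2962, -0.2734]]
shutter foot rear [[0.3579, -0.3399], [0.298, -0.3423]]
rib top [[0.3284, -0.3296]]
treadle base [[0.6585, -0.1776], [0.6593, -0.2492], [0.5291, -0.2468], [0.5289, -0.1799]]
pedal hinge end [[0.6448, -0.1858], [0.6454, -0.2423]] toe [[0.5362, -0.187], [0.5403, -0.2401]]
[[ 0.     0.242 -0.97 ]
 [-0.    -0.97  -0.242]
 [-1.     0.     0.   ]]
cups [[0.3148, 0.2214]] [[0.3205, -0.1965]]
shift cm [ -0.97 -25.57 -34.69] turn [ 0.217  0.    -0.   ] | 0.431
```

Request:
{"method": "step_arm", "body": {
  "commands": [
    [[-0.1, -1.5, -2.1, 0.013, 0, 0], [-0.2, -5.1, -6.9, 0.043, 0, 0], [-0.4, -9.2, -12.5, 0.078, 0, 0], [-0.5, -13.3, -18.0, 0.113, 0, 0], [-0.7, -17.4, -23.6, 0.148, 0, 0], [-0.8, -21.2, -28.8, 0.18, 0, 0], [-1, -24.3, -33.0, 0.206, 0, 0], [-1, -25.6, -34.7, 0.217, 0, 0]]
  ],
  "grip": 0
}}

```text
clock: 1.9
ee_pos: [0.4216, -0.2472, 0.2608]
orientation: [2.208, 0.033, -2.205]
contact_force: [0.5, -0.5, 0.6]
finger_gap: 0.0854
```

```bash
python3 - <<'E'
from m import *
move((0.50,0.02,0.26),np.pi/2+.028)
print(np.round(state()['q'],3))
E
```

```text
shift cm [  0.08 -26.48  -8.62] turn [ 0.002 -0.001 -0.   ] | 0.278
[-6.360e-01 -1.800e-01  1.774e+00  1.000e-03  1.546e+00  9.060e-01]
```

Request:
{"method": "step_arm", "body": {
  "commands": [
    [[0, -2, -0.7, 0, 0, 0], [0, -5.5, -1.8, 0, 0, 0], [0, -9.5, -3.1, 0, 0, 0], [0, -13.5, -4.4, 0, 0, 0], [0, -18, -5.9, 0, 0, 0], [0, -22, -7.2, 0, 0, 0], [0, -25, -8.2, 0, 0, 0], [0, -26.5, -8.6, 0, 0, 0]]
  ]
}}

```text
clock: 2.9
ee_pos: [0.4989, 0.019, 0.2603]
orientation: [2.207, 0.033, -2.206]
contact_force: [-0.3, -1.0, -0.3]
finger_gap: 0.0856
```

```bash
cat > d.py <<'E'
from m import *
def rbm(im,box,th):
    im=im.astype(int); m=((im[:,:,0]-im[:,:,2])>th).astype(np.uint8)*255; z=np.zeros_like(m); z[box[1]:box[3],box[0]:box[2]]=m[box[1]:box[3],box[0]:box[2]]; return z
def dishes(z=.006,bt=(120,120,215,222),bs=(130,190,205,285)):
    for n,b in (('top',bt),('scene',bs)):
        for a,u,v,r in blobs(rbm(get_image(n),b,0),100): print(n,int(a),np.round((u,v),1),np.round(plane(n,[(u,v)],z)[0][:2],4))
E
python3 - <<'E'
from d import *
dishes()
save('top','t1'); save('scene','s1')
E
```

```text
top 1388 [206.4 181.8] [0.5695 0.1583]
top 448 [159.2 184.5] [0.5632 0.2722]
top 444 [182.4 139.6] [0.6721 0.2179]
scene 397 [170.4 262.1] [0.5618 0.2759]
scene 329 [167.7 224.3] [0.6711 0.222 ]
scene 170 [194.8 278.4] [0.4878 0.2572]
```

View pics/t1.png

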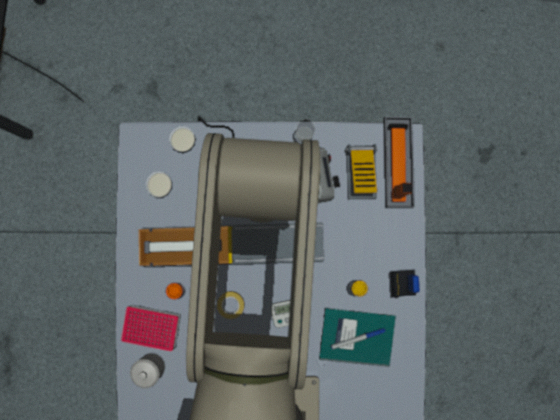

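View pics/s1.png

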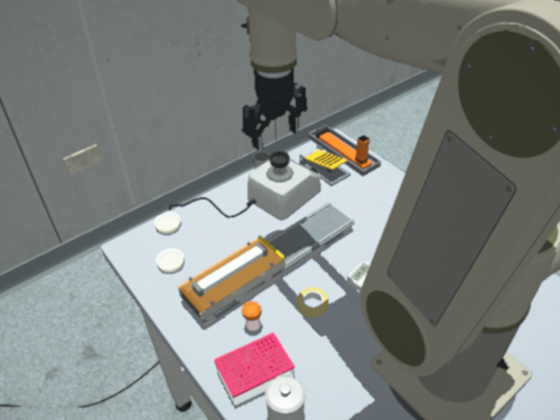

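```bash
python3 - <<'E'
from m import *
move((0.563,0.2735,0.10),np.pi/2+.028)
E
```

```text
shift cm [ 16.01 -25.47  -7.17] turn [-0.  0. -0.] | 0.309
```

Request:
{"method": "step_arm", "body": {
  "commands": [
    [[0.5, -2, -0.6, 0, 0, 0], [2, -5.5, -1.6, 0, 0, 0], [4, -9.5, -2.7, 0, 0, 0], [7, -13.5, -3.8, 0, 0, 0], [10, -17.5, -4.9, 0, 0, 0], [13, -21.5, -6.1, 0, 0, 0], [15, -24.3, -6.9, 0, 0, 0], [16, -25.5, -7.2, 0, 0, 0]]
  ]
}}

```text
clock: 4.1
ee_pos: [0.5634, 0.2742, 0.0987]
orientation: [2.205, 0.029, -2.209]
contact_force: [0.2, -0.4, 0.8]
finger_gap: 0.0848
```

```bash
python3 - <<'E'
from d import *
print(np.round(state()['q'],3),state()['ee_pos'])
for n in('top','scene'): print(n,np.round(proj(n,[state()['ee_pos'],state()['ee_pos']-[0,0,0.019]]),1))
save('scene','s2',(100,150,300,300),4); move((0.563,0.2735,0.035),np.pi/2+.028)
E
```

```text
[ 0.371  0.318  1.556 -0.     1.269  1.914] [0.56335169 0.27415769 0.09868129]
top [[149.  179.5]
 [151.1 180.6]]
scene [[163.5 232.4]
 [165.1 238.6]]
shift cm [ 6.3   0.13 -0.01] turn [-0.     0.002 -0.001] | 0.063
```

View pics/s2.png

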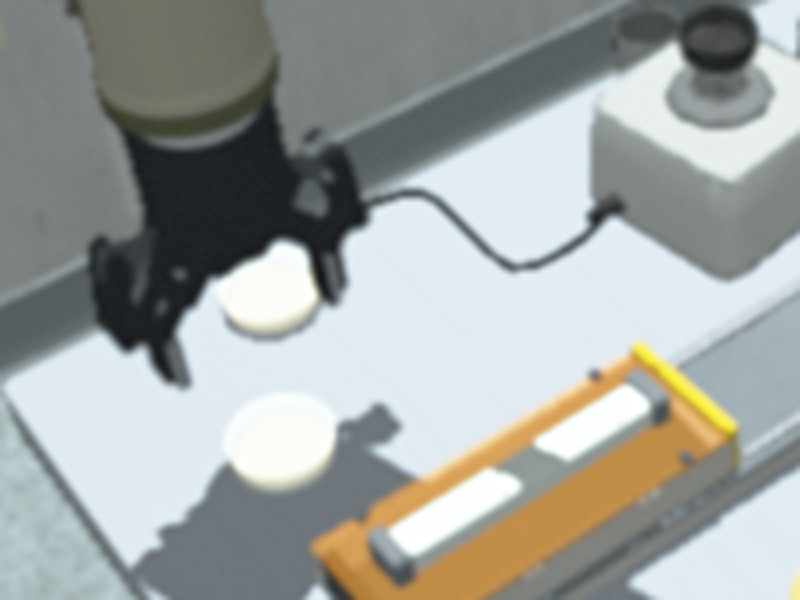

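The open fingertips appear at scene (145,245) and (183,224), about 6–7 mm ahead of the TCP. They straddle the dish, and the camera agrees with the robot to about 1 mm. Descending now.

Request:
{"method": "step_arm", "body": {
  "commands": [
    [[1, 0, 0, 0, 0, 0], [2.5, 0.1, 0, 0, 0, 0], [4, 0.1, 0, 0, 0, 0], [5.5, 0.1, 0, 0, 0, 0], [6.8, 0.1, 0, 0, 0, 0], [7.6, 0.1, 0, 0, 0, 0], [8, 0.1, 0, 0, 0, 0], [8, 0.1, 0, 0, 0, 0]]
  ]
}}

```text
clock: 5.15
ee_pos: [0.5636, 0.2736, 0.0202]
orientation: [2.207, 0.031, -2.207]
contact_force: [-0.6, -0.1, 0.7]
finger_gap: 0.0852
```

Request:
{"method": "step_arm", "body": {
  "commands": [
    [[0, 0, 0, 0, 0, 0], [0, 0, 0, 0, 0, 0], [0, 0, 0, 0, 0, 0], [0, 0, 0, 0, 0, 0], [0, 0, 0, 0, 0, 0], [0, 0, 0, 0, 0, 0], [0, 0, 0, 0, 0, 0], [0, 0, 0, 0, 0, 0]]
  ],
  "grip": 0.6,
  "grip_force": 30
}}

```text
clock: 6.15
ee_pos: [0.5643, 0.2739, 0.0213]
orientation: [2.209, 0.031, -2.206]
contact_force: [-1.2, 0.8, 6.3]
finger_gap: 0.0601
```

Request:
{"method": "step_arm", "body": {
  "commands": [
    [[-0.5, 0, 0, 0, 0, 0], [-1, 0, 0, 0, 0, 0], [-2, 0, 0, 0, 0, 0], [-3, 0, 0, 0, 0, 0], [-4.5, 0, 0, 0, 0, 0], [-6, 0, 0, 0, 0, 0], [-7.5, 0, 0, 0, 0, 0], [-8.5, 0, 0, 0, 0, 0]]
  ]
}}

```text
clock: 7.15
ee_pos: [0.5641, 0.2738, 0.107]
orientation: [2.209, 0.031, -2.206]
contact_force: [-0.3, 0.6, 0.0]
finger_gap: 0.0599
```

```bash
python3 - <<'E'
from d import *
s=state();print(s['ee_pos'],s['finger_gap'],s['contact_force'])
save('scene','s3',(100,150,300,300),4)
# target: tunnel frame
th=.029; ex=np.array([np.cos(th),np.sin(th)]);ey=np.array([-np.sin(th),np.cos(th)]); O=np.array([.4195,.0985])
for y in (-.075,-.165): print(y,O+ey*y)
t=O+ey*-.075
move((t[0],t[1],.11),np.pi/2+th)
E
```

```text
[0.56408577 0.27375458 0.10696487] 0.05987845913244792 [-0.25659424  0.64238949  0.00916171]
-0.075 [0.4216747  0.02353154]
-0.165 [ 0.42428433 -0.06643062]
shift cm [-0.25 24.64 14.99] turn [-0.001 -0.003  0.001] | 0.288
```

View pics/s3.png

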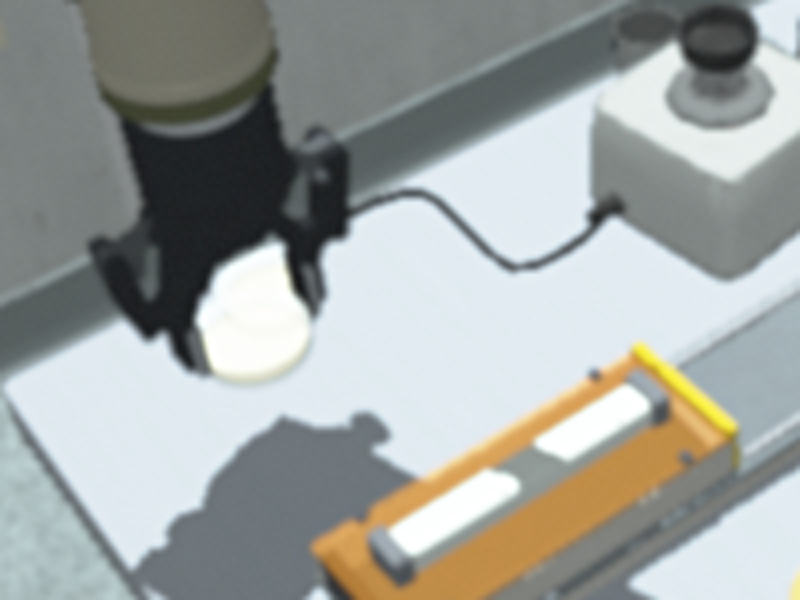

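Request:
{"method": "step_arm", "body": {
  "commands": [
    [[-0.2, 1.2, 0.7, 0, 0, 0], [-0.2, 4.5, 2.7, 0, 0, 0], [-0.2, 8.5, 5.2, 0, 0, 0], [-0.2, 12.5, 7.6, 0, 0, 0], [-0.2, 16.5, 10, 0, 0, 0], [-0.2, 20.5, 12.5, 0, 0, 0], [-0.2, 23.5, 14.3, 0, 0, 0], [-0.2, 24.6, 15, 0, 0, 0]]
  ]
}}

```text
clock: 8.2
ee_pos: [0.4186, 0.0219, 0.1064]
orientation: [2.207, 0.028, -2.21]
contact_force: [0.8, -0.0, -1.2]
finger_gap: 0.06
```

```bash
python3 - <<'E'
from d import *
s=state();print(s['ee_pos'],s['finger_gap'],s['contact_force'])
save('scene','s4',(200,130,400,280),4)
th=.029; ey=np.array([-np.sin(th),np.cos(th)]); O=np.array([.4195,.0985])
t=O+ey*-.075
move((t[0],t[1],.046),np.pi/2+th)
E
```

```text
[0.41864402 0.02194785 0.10636474] 0.059977591613729155 [ 0.84383184 -0.03067805 -1.15191457]
shift cm [ 6.05 -0.18 -0.31] turn [-0.003  0.002 -0.   ] | 0.061
```

View pics/s4.png

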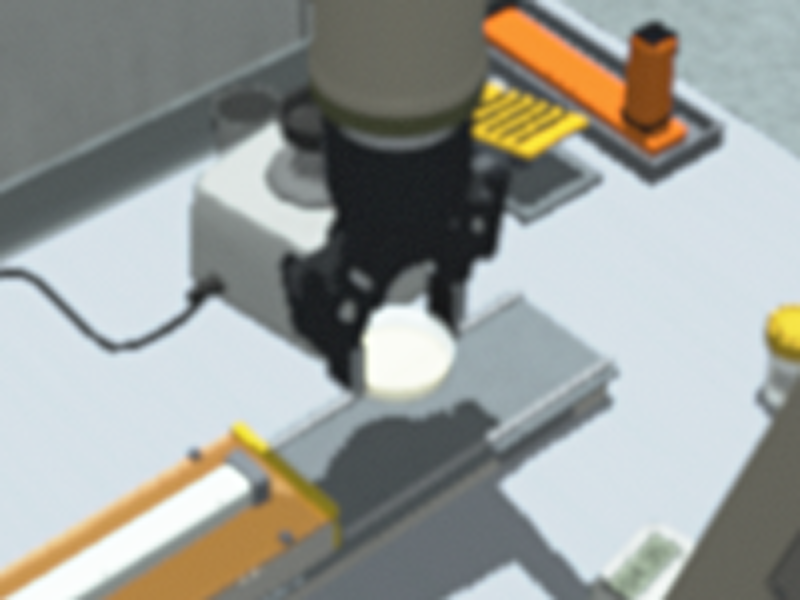

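Request:
{"method": "step_arm", "body": {
  "commands": [
    [[0.5, -0.1, -0.1, 0, 0, 0], [1.5, -0.2, -0.2, 0, 0, 0], [2.5, -0.2, -0.3, 0, 0, 0], [3.3, -0.2, -0.3, 0, 0, 0], [4, -0.2, -0.3, 0, 0, 0], [4, -0.2, -0.3, 0, 0, 0], [4, -0.2, -0.3, 0, 0, 0], [4, -0.2, -0.3, 0, 0, 0]]
  ]
}}

```text
clock: 9.25
ee_pos: [0.4238, 0.0255, 0.0677]
orientation: [2.208, 0.031, -2.207]
contact_force: [0.1, 0.1, -0.2]
finger_gap: 0.0604
```

```bash
python3 - <<'E'
from d import *
s=state();print(s['ee_pos'],s['finger_gap'],s['contact_force'])
save('scene','s5',(200,150,360,270),5)
th=.029; ey=np.array([-np.sin(th),np.cos(th)]); O=np.array([.4195,.0985])
t=O+ey*-.075
move((t[0],t[1],.046),np.pi/2+th)
E
```

```text
[0.42376587 0.02549382 0.06773105] 0.06041372858391063 [ 0.06836447  0.14481015 -0.22736891]
shift cm [2.17 0.19 0.21] turn [-0.001 -0.001 -0.   ] | 0.022
```

View pics/s5.png

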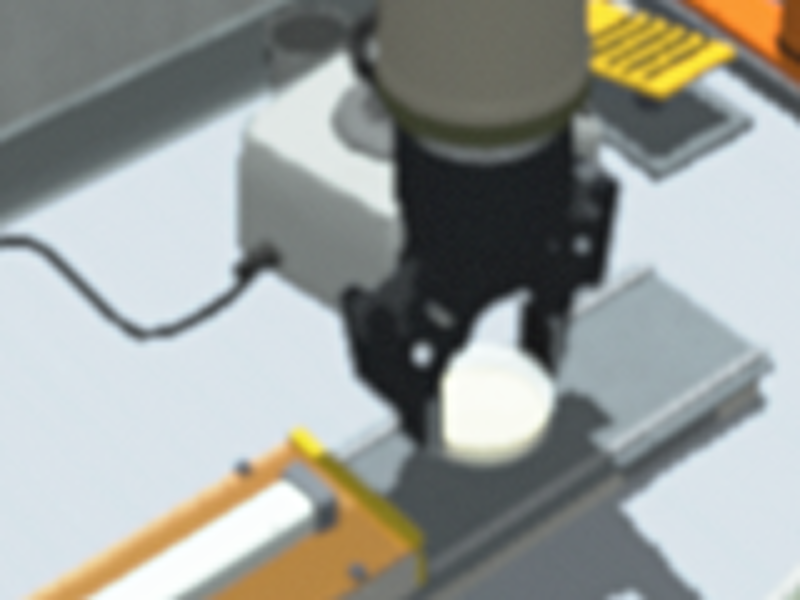

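Request:
{"method": "step_arm", "body": {
  "commands": [
    [[0.3, 0.1, 0.1, 0, 0, 0], [0.7, 0.2, 0.2, 0, 0, 0], [1.2, 0.2, 0.2, 0, 0, 0], [1.6, 0.2, 0.2, 0, 0, 0], [1.9, 0.2, 0.2, 0, 0, 0], [2.1, 0.2, 0.2, 0, 0, 0], [2.2, 0.2, 0.2, 0, 0, 0], [2.2, 0.2, 0.2, 0, 0, 0]]
  ]
}}

```text
clock: 10.3
ee_pos: [0.4216, 0.0235, 0.0454]
orientation: [2.208, 0.031, -2.207]
contact_force: [-0.5, 0.2, -0.6]
finger_gap: 0.0602
```

Request:
{"method": "step_arm", "body": {
  "commands": [
    [[0.1, 0, 0, 0, 0, 0], [0.1, 0, 0, 0, 0, 0], [0.1, 0, 0, 0, 0, 0], [0.1, 0, 0, 0, 0, 0], [0.1, 0, 0, 0, 0, 0], [0.1, 0, 0, 0, 0, 0], [0.1, 0, 0, 0, 0, 0], [0.1, 0, 0, 0, 0, 0]]
  ]
}}

```text
clock: 11.3
ee_pos: [0.4219, 0.0235, 0.0452]
orientation: [2.208, 0.031, -2.207]
contact_force: [-4.2, -0.5, 9.9]
finger_gap: 0.0601
```

Request:
{"method": "step_arm", "body": {
  "commands": [
    [[0, 0, 0, 0, 0, 0], [0, 0, 0, 0, 0, 0], [0, 0, 0, 0, 0, 0], [0, 0, 0, 0, 0, 0], [-0.5, 0, 0, 0, 0, 0], [-1.5, 0, 0, 0, 0, 0], [-3, 0, 0, 0, 0, 0], [-5, 0, 0, 0, 0, 0]]
  ],
  "grip": 0.14
}}

```text
clock: 12.3
ee_pos: [0.4214, 0.0235, 0.0955]
orientation: [2.208, 0.031, -2.207]
contact_force: [0.2, -0.3, 0.4]
finger_gap: 0.0736
```

```bash
python3 - <<'E'
from d import *
s=state();print(s['ee_pos'],s['finger_gap'],s['contact_force'])
save('scene','s6',(200,150,360,270),5)
move((.564,.22,.11),np.pi/2+.029)
dishes()
E
```

```text
[0.42144093 0.02351438 0.0955364 ] 0.0735843568914681 [ 0.21833335 -0.25936221  0.39676554]
shift cm [ -1.08 -19.26 -14.6 ] turn [-0.001 -0.004 -0.   ] | 0.242
top 437 [182.4 139.5] [0.6723 0.218 ]
scene 326 [167.7 224.3] [0.6711 0.222 ]
scene 171 [194.8 278.3] [0.4878 0.2572]
```

View pics/s6.png

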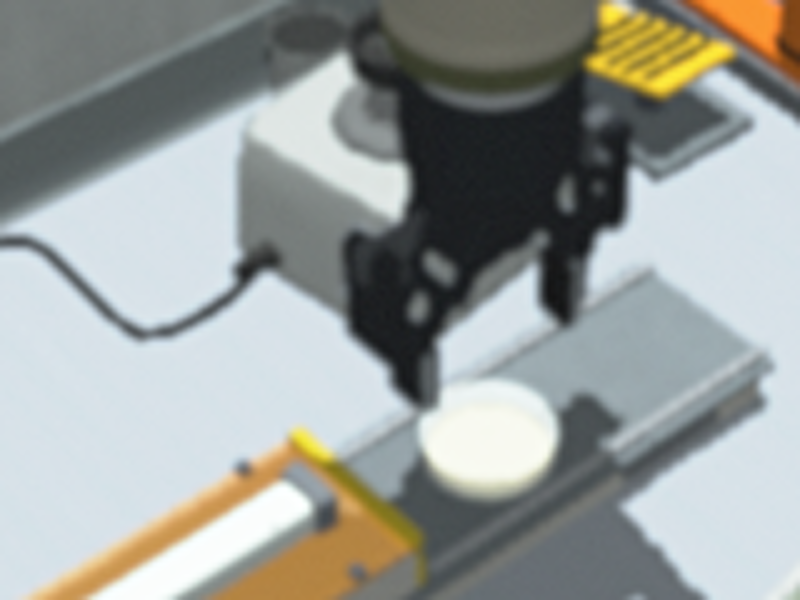

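Request:
{"method": "step_arm", "body": {
  "commands": [
    [[-0.5, -2, -0.5, 0, 0, 0], [-1, -5.5, -2, 0, 0, 0], [-1.5, -9.5, -4.5, 0, 0, 0], [-1.5, -13, -8.5, 0, 0, 0], [-1.5, -15.5, -13.5, 0, 0, 0], [-1.5, -17.5, -18.5, 0, 0, 0], [-1.5, -18.6, -23.2, 0, 0, 0], [-1.5, -18.9, -25.6, 0, 0, 0]]
  ],
  "grip": 0
}}

```text
clock: 13.45
ee_pos: [0.6735, 0.2202, 0.1078]
orientation: [2.206, 0.031, -2.208]
contact_force: [-0.1, 0.5, 0.2]
finger_gap: 0.0852
```

```bash
python3 - <<'E'
from d import *
s=state();print(s['ee_pos'],s['finger_gap'],s['contact_force'],np.round(s['qd'],3))
save('scene','s7',(130,150,330,300),4);save('top','t7',(120,120,340,280),3.5)
move((.672,.2195,.05),np.pi/2+.029)
E
```

```text
[0.67345901 0.22021712 0.10777946] 0.0852496527711283 [-0.14331728  0.52173778  0.17551081] [-0.031  0.467 -0.617 -0.002  0.166 -0.025]
shift cm [5.77 0.   0.14] turn [-0.001  0.001 -0.   ] | 0.058
```

View pics/s7.png

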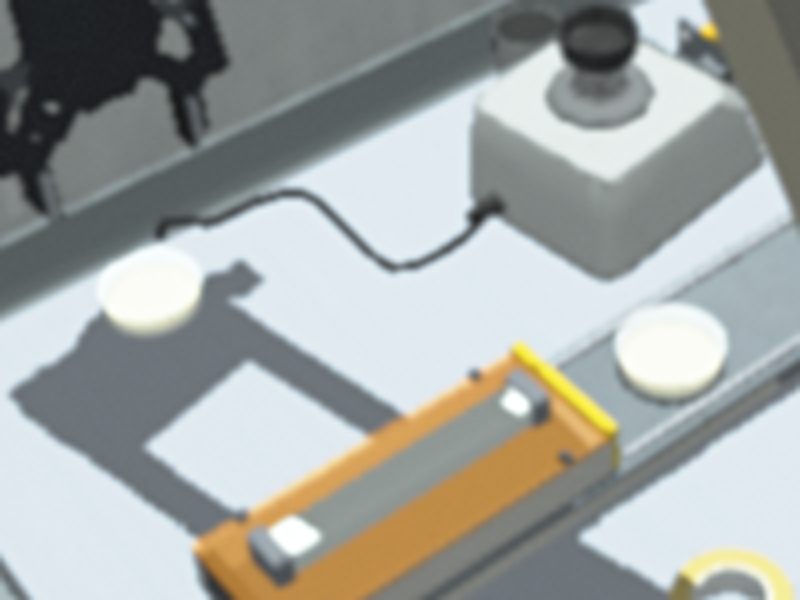

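View pics/t7.png

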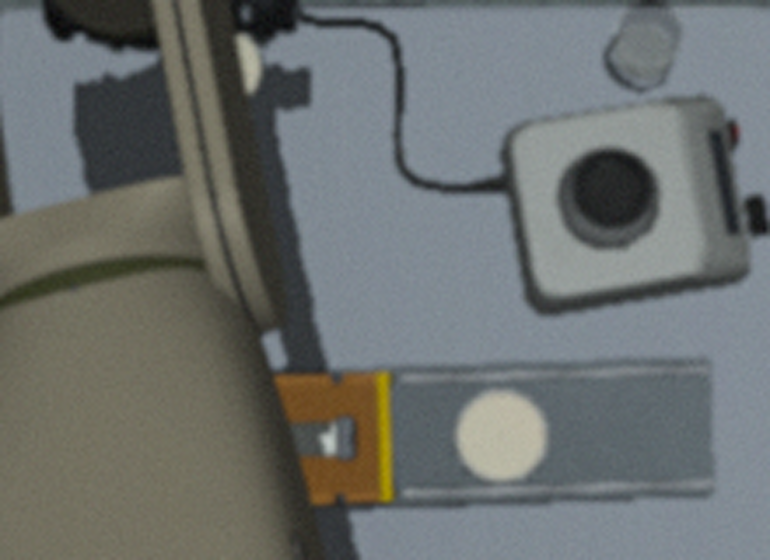

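Dish 1 lies flat and centred between the rails, at top-crop (502,435) with the rails at 378 and 492. Going down to dish 2.

Request:
{"method": "step_arm", "body": {
  "commands": [
    [[0.5, 0, 0, 0, 0, 0], [2, 0, 0, 0, 0, 0], [4, 0, 0, 0, 0, 0], [6, 0, 0, 0, 0, 0], [7.5, 0, 0, 0, 0, 0], [8.5, 0, 0, 0, 0, 0], [8.8, 0, 0, 0, 0, 0], [8.8, 0, 0, 0, 0, 0]]
  ]
}}

```text
clock: 14.55
ee_pos: [0.6724, 0.2196, 0.0216]
orientation: [2.208, 0.031, -2.207]
contact_force: [-1.0, -0.4, 0.7]
finger_gap: 0.0851
```

```bash
python3 - <<'E'
from d import *
s=state();print(s['ee_pos'],s['finger_gap'],s['contact_force'],np.round(s['qd'],3))
save('scene','s8',(130,150,230,250),6)
E
```

```text
[0.67243551 0.2196157  0.02161925] 0.08510271485954243 [-0.95693124 -0.39055455  0.73069649] [-0.001 -0.01  -0.008 -0.     0.003  0.001]
```

View pics/s8.png

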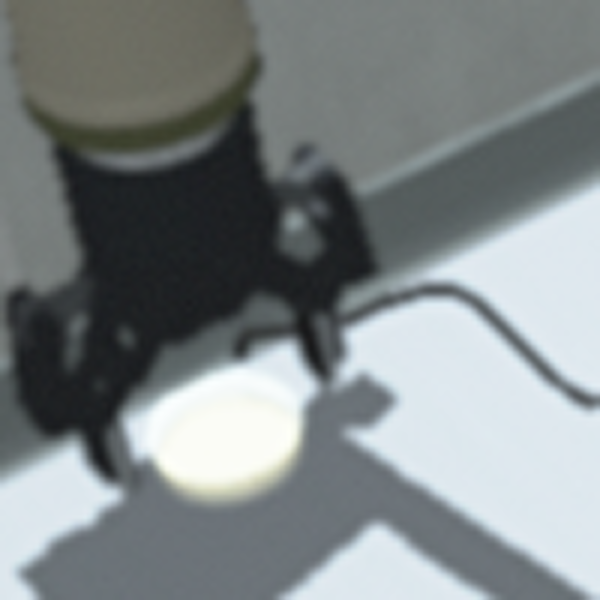

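Request:
{"method": "step_arm", "body": {
  "commands": [
    [[0, 0, 0, 0, 0, 0], [0, 0, 0, 0, 0, 0], [0, 0, 0, 0, 0, 0], [0, 0, 0, 0, 0, 0], [0, 0, 0, 0, 0, 0], [0, 0, 0, 0, 0, 0], [0, 0, 0, 0, 0, 0], [0, 0, 0, 0, 0, 0]]
  ],
  "grip": 0.6,
  "grip_force": 30
}}

```text
clock: 15.6
ee_pos: [0.6728, 0.2198, 0.0224]
orientation: [2.209, 0.031, -2.206]
contact_force: [-0.8, -0.4, 5.6]
finger_gap: 0.0603
```

Request:
{"method": "step_arm", "body": {
  "commands": [
    [[-0.5, 0, 0, 0, 0, 0], [-1, 0, 0, 0, 0, 0], [-2, 0, 0, 0, 0, 0], [-3, 0, 0, 0, 0, 0], [-4.5, 0, 0, 0, 0, 0], [-6, 0, 0, 0, 0, 0], [-7.5, 0, 0, 0, 0, 0], [-8.5, 0, 0, 0, 0, 0]]
  ]
}}

```text
clock: 16.6
ee_pos: [0.6727, 0.2197, 0.1081]
orientation: [2.209, 0.031, -2.206]
contact_force: [-0.7, 0.1, 0.0]
finger_gap: 0.06
```

```bash
python3 - <<'E'
from d import *
s=state();print(s['ee_pos'],s['finger_gap'],s['contact_force'],np.round(s['qd'],3))
save('scene','s9',(100,130,350,300),3)
th=.029; ey=np.array([-np.sin(th),np.cos(th)]); O=np.array([.4195,.0985])
t=O+ey*-.165
move((t[0],t[1],.12),np.pi/2+th)
move((.50,.15,.12),np.pi/2+th)
E
```

```text
[0.67265991 0.21968521 0.10810096] 0.059954460320474 [-0.69360602  0.12015738  0.03094003] [-0.001 -0.066 -0.043  0.     0.12  -0.   ]
shift cm [-1.16 27.92 25.68] turn [-0.001 -0.003  0.001] | 0.38
shift cm [-1.12  6.5  17.51] turn [-0.001 -0.003  0.001] | 0.187
```

View pics/s9.png

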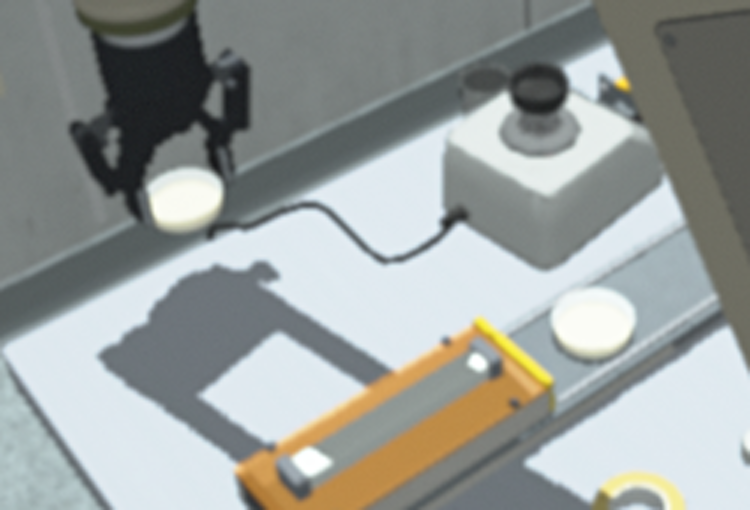

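Request:
{"method": "step_arm", "body": {
  "commands": [
    [[-0.5, 0.4, 1, 0, 0, 0], [-1.2, 1.5, 4, 0, 0, 0], [-1.2, 3, 8, 0, 0, 0], [-1.2, 4.5, 12, 0, 0, 0], [-1.2, 5.8, 15.5, 0, 0, 0], [-1.2, 7, 19, 0, 0, 0], [-1.2, 8, 21.5, 0, 0, 0], [-1.2, 8.4, 22.5, 0, 0, 0]]
  ]
}}

```text
clock: 17.65
ee_pos: [0.4476, 0.1287, 0.1175]
orientation: [2.206, 0.03, -2.209]
contact_force: [0.9, 0.1, -0.0]
finger_gap: 0.0602
```

Request:
{"method": "step_arm", "body": {
  "commands": [
    [[0, 1, 0.2, 0, 0, 0], [0, 4, 0.8, 0, 0, 0], [0, 7.5, 1.3, 0, 0, 0], [0, 11, 1.9, 0, 0, 0], [0, 14.5, 2.4, 0, 0, 0], [0, 17.5, 2.9, 0, 0, 0], [0, 19.5, 3.2, 0, 0, 0], [0, 19.5, 3.2, 0, 0, 0]]
  ]
}}

```text
clock: 18.65
ee_pos: [0.4234, -0.0681, 0.1185]
orientation: [2.209, 0.028, -2.208]
contact_force: [0.3, 0.2, 0.6]
finger_gap: 0.0601
```

```bash
python3 - <<'E'
from d import *
s=state();print(s['ee_pos'],s['finger_gap'],s['contact_force'],np.round(s['qd'],3))
save('scene','s10',(200,120,400,270),4)
th=.029; ey=np.array([-np.sin(th),np.cos(th)]); O=np.array([.4195,.0985])
t=O+ey*-.165
move((t[0],t[1],.046),np.pi/2+th)
E
```

```text
[ 0.42341576 -0.06805439  0.11849506] 0.06006918103340521 [0.3111116  0.17302945 0.55040573] [ 0.037 -0.003  0.006  0.013  0.003  0.028]
shift cm [ 7.24 -0.07 -0.09] turn [-0.003 -0.     0.   ] | 0.072
```

View pics/s10.png

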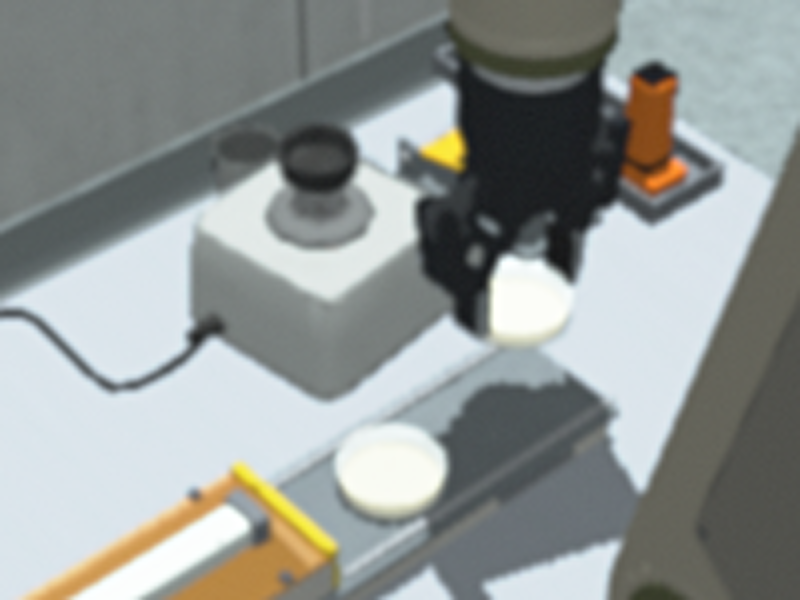

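Request:
{"method": "step_arm", "body": {
  "commands": [
    [[0.5, 0, 0, 0, 0, 0], [1.5, 0, 0, 0, 0, 0], [2.8, 0, 0, 0, 0, 0], [4, 0, 0, 0, 0, 0], [5, 0, 0, 0, 0, 0], [5.5, 0, 0, 0, 0, 0], [5.5, 0, 0, 0, 0, 0], [5.5, 0, 0, 0, 0, 0]]
  ]
}}

```text
clock: 19.7
ee_pos: [0.4233, -0.0666, 0.0637]
orientation: [2.208, 0.03, -2.207]
contact_force: [-0.2, 0.0, -0.2]
finger_gap: 0.0603
```

```bash
python3 - <<'E'
from d import *
s=state();print(s['ee_pos'],s['finger_gap'],s['contact_force'],np.round(s['qd'],3))
th=.029; ey=np.array([-np.sin(th),np.cos(th)]); O=np.array([.4195,.0985])
t=O+ey*-.165
move((t[0],t[1],.046),np.pi/2+th)
E
```

```text
[ 0.42333339 -0.0666303   0.0637236 ] 0.06031334758601492 [-0.22345575  0.00161232 -0.16322374] [ 0.    -0.006 -0.002 -0.     0.    -0.001]
shift cm [ 1.77 -0.02 -0.09] turn [-0.001 -0.001 -0.   ] | 0.018
```

Request:
{"method": "step_arm", "body": {
  "commands": [
    [[0.3, 0, -0.1, 0, 0, 0], [0.7, 0, -0.1, 0, 0, 0], [1.1, 0, -0.1, 0, 0, 0], [1.4, 0, -0.1, 0, 0, 0], [1.6, 0, -0.1, 0, 0, 0], [1.7, 0, -0.1, 0, 0, 0], [1.8, 0, -0.1, 0, 0, 0], [1.8, 0, -0.1, 0, 0, 0]]
  ]
}}

```text
clock: 20.7
ee_pos: [0.4246, -0.0666, 0.0463]
orientation: [2.208, 0.03, -2.206]
contact_force: [-2.8, 0.7, 8.3]
finger_gap: 0.0604
```

Request:
{"method": "step_arm", "body": {
  "commands": [
    [[0, 0, 0, 0, 0, 0], [0, 0, 0, 0, 0, 0], [0, 0, 0, 0, 0, 0], [0, 0, 0, 0, 0, 0], [-0.5, 0, 0, 0, 0, 0], [-1.5, 0, 0, 0, 0, 0], [-3, 0, 0, 0, 0, 0], [-5, 0, 0, 0, 0, 0]]
  ],
  "grip": 0.14
}}

```text
clock: 21.7
ee_pos: [0.424, -0.0665, 0.0965]
orientation: [2.208, 0.031, -2.207]
contact_force: [-0.2, -0.1, 0.2]
finger_gap: 0.0735
```

```bash
python3 - <<'E'
from d import *
s=state();print(s['ee_pos'],s['finger_gap'],s['contact_force'],np.round(s['qd'],3))
save('scene','s11',(200,120,400,270),4)
print(np.round(s['q'],3))
move((.52,-.25,.20),0.0)
E
```

```text
[ 0.42395658 -0.06645862  0.0965441 ] 0.07345761694794953 [-0.24835632 -0.07942894  0.17298876] [ 0.    -0.254 -0.121  0.001  0.362 -0.   ]
[-0.275 -0.213  2.112  0.     1.243  1.268]
shift cm [-9.97 18.57 -8.94] turn [-1.543 -0.002 -0.004] | 0.229
```

View pics/s11.png

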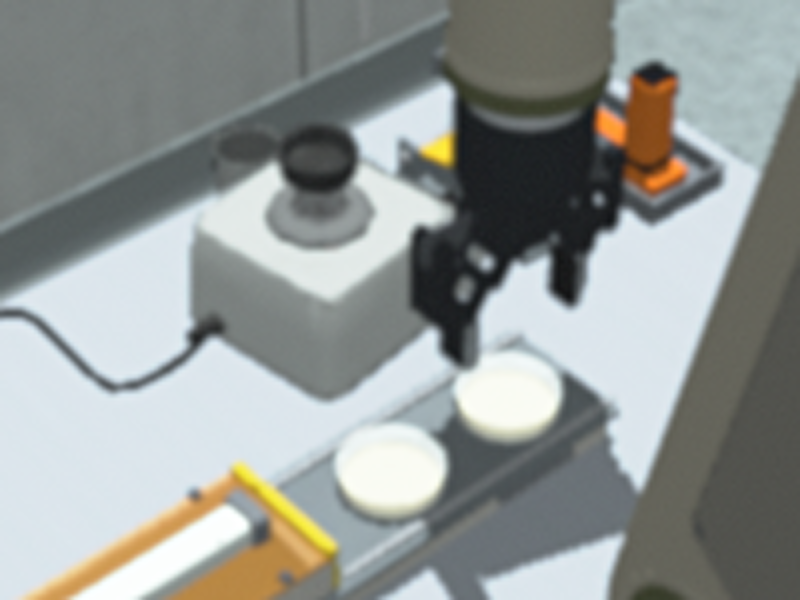

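Both dishes lie between the rails, at scene-crop (390,470) and (508,395). Now for the stick: rise, move over and turn the wrist.

Request:
{"method": "step_arm", "body": {
  "commands": [
    [[-2, 1, 0, 0, 0, 0], [-4.5, 3, -0.2, -0.1, 0, 0], [-7, 5, -0.4, -0.22, 0, 0], [-9, 7.5, -0.6, -0.34, 0, 0], [-10, 10, -0.8, -0.46, 0, 0], [-10.3, 12, -1, -0.58, 0, 0], [-10.3, 13, -1.2, -0.7, 0, 0], [-10.3, 13.4, -1.2, -0.8, 0, 0]]
  ],
  "grip": 0
}}

```text
clock: 22.75
ee_pos: [0.4399, -0.2009, 0.199]
orientation: [1.73, 0.762, -1.729]
contact_force: [0.3, 0.3, 0.1]
finger_gap: 0.0853
```

```bash
python3 - <<'E'
from d import *
s=state();print(s['ee_pos'],s['finger_gap'],s['contact_force'],np.round(s['q'],3))
move((.547,-.3028,.17),0.0)
E
```

```text
[ 0.43988492 -0.20086494  0.19898937] 0.08525843824312626 [0.31712706 0.26025837 0.0965695 ] [-0.534 -0.161  1.87  -0.     1.431  0.206]
shift cm [ 2.91 14.78  0.3 ] turn [-0.74   0.    -0.001] | 0.151
```

Request:
{"method": "step_arm", "body": {
  "commands": [
    [[0.2, 0.8, 0, -0.05, 0, 0], [0.5, 2.5, 0, -0.16, 0, 0], [1, 5, 0.1, -0.28, 0, 0], [1.5, 8, 0.1, -0.4, 0, 0], [2, 11, 0.2, -0.52, 0, 0], [2.5, 13.3, 0.3, -0.64, 0, 0], [2.9, 14.8, 0.3, -0.74, 0, 0], [2.9, 14.8, 0.3, -0.74, 0, 0]]
  ]
}}

```text
clock: 23.75
ee_pos: [0.5468, -0.3028, 0.1691]
orientation: [1.212, 1.208, -1.212]
contact_force: [-0.4, -0.5, -0.4]
finger_gap: 0.0855
```

```bash
python3 - <<'E'
from d import *
s=state();print(s['ee_pos'],s['finger_gap'],s['contact_force'],np.round(s['q'],3))
save('scene','s12',(280,80,420,200),5.5);save('top','t12',(200,110,430,300),3.4)
print(np.round(proj('top',[(.547,-.3028,.086)]),1),np.round(proj('scene',[(.547,-.3028,.086)]),1))
move((.547,-.3028,.17),0.0)
E
```

```text
[ 0.54682473 -0.30280533  0.16910939] 0.08552148787091339 [-0.44531036 -0.50869502 -0.42442441] [-0.588  0.247  1.507 -0.     1.388 -0.584]
[[407.1 187.9]] [[364.7 138.1]]
shift cm [-0.05  0.06  0.06] turn [-0.005 -0.     0.   ] | 0.001
```

View pics/s12.png

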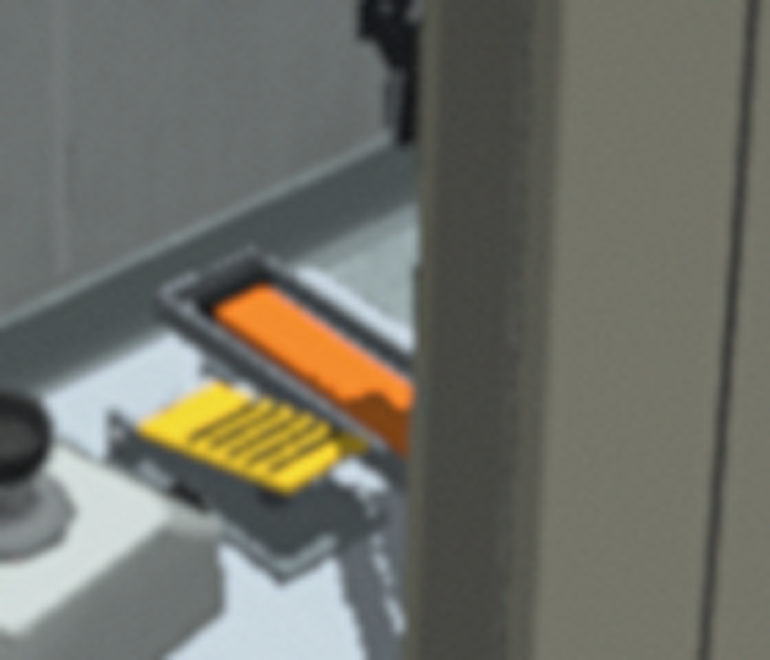

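View pics/t12.png

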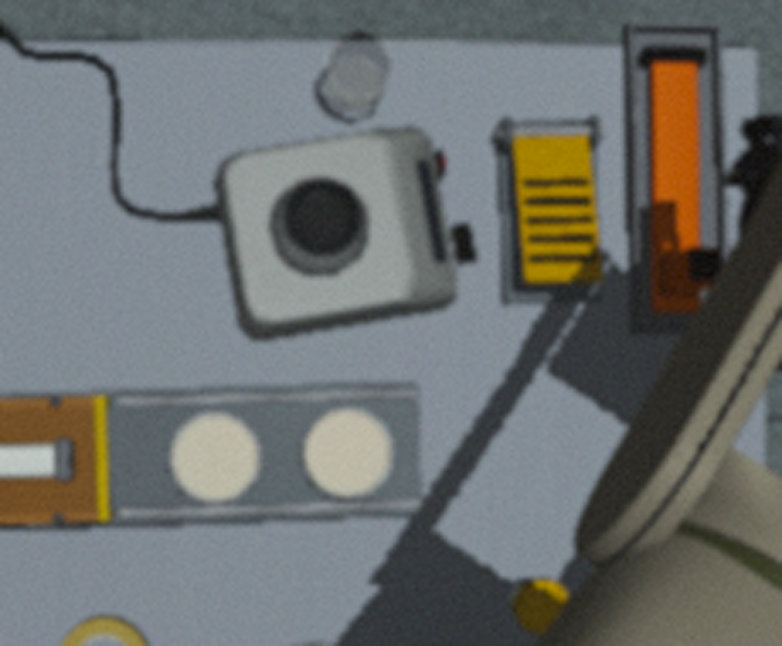

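Request:
{"method": "step_arm", "body": {
  "commands": [
    [[0.5, 0, 0, 0, 0, 0], [2, 0, 0, 0, 0, 0], [4, 0, 0, 0, 0, 0], [6.2, 0, 0, 0, 0, 0], [8.2, 0, 0, 0, 0, 0], [9.8, 0, 0, 0, 0, 0], [10.8, 0, 0, 0, 0, 0], [10.9, 0, 0, 0, 0, 0]]
  ]
}}

```text
clock: 24.85
ee_pos: [0.5463, -0.3022, 0.0594]
orientation: [1.211, 1.209, -1.212]
contact_force: [0.1, 0.2, 1.0]
finger_gap: 0.0854
```

Request:
{"method": "step_arm", "body": {
  "commands": [
    [[0, 0, 0, 0, 0, 0], [0, 0, 0, 0, 0, 0], [0, 0, 0, 0, 0, 0], [0, 0, 0, 0, 0, 0], [0, 0, 0, 0, 0, 0], [0, 0, 0, 0, 0, 0], [0, 0, 0, 0, 0, 0], [0, 0, 0, 0, 0, 0]]
  ],
  "grip": 0.95,
  "grip_force": 70
}}

```text
clock: 25.85
ee_pos: [0.5472, -0.3027, 0.0611]
orientation: [1.211, 1.206, -1.211]
contact_force: [0.5, 0.7, 6.7]
finger_gap: 0.025
```

Request:
{"method": "step_arm", "body": {
  "commands": [
    [[-0.4, 0, 0, 0, 0, 0], [-1, 0, 0, 0, 0, 0], [-2, 0, 0, 0, 0, 0], [-3.2, 0, 0, 0, 0, 0], [-4.5, 0, 0, 0, 0, 0], [-5.8, 0, 0, 0, 0, 0], [-6.8, 0, 0, 0, 0, 0], [-7.2, 0, 0, 0, 0, 0]]
  ]
}}

```text
clock: 26.85
ee_pos: [0.547, -0.3027, 0.1335]
orientation: [1.211, 1.206, -1.211]
contact_force: [-0.0, 1.2, -1.8]
finger_gap: 0.0255
```

```bash
python3 - <<'E'
from d import *
s=state();print(s['ee_pos'],s['finger_gap'],s['contact_force'],s['wrist_torque'],np.round(s['q'],3))
save('top','t13',(200,110,430,300),3.4);save('scene','s13')
b=plane('scene',[(281,219.5)],0)[0]; print('dev corner',b)
for z in (.06,.08,.1): print(z,proj('scene',[(b[0],b[1],z)]))
move((.41,-.295,.131),0.0)
E
```

```text
[ 0.54704873 -0.30268167  0.13345314] 0.025472041926826738 [-0.00359439  1.15607571 -1.78912274] [0.01527857 0.0478226  0.02450607] [-0.587  0.276  1.539  0.     1.324 -0.584]
dev corner [ 0.51766534 -0.00230535  0.        ]
0.06 [[280.49723115 201.12232147]]
0.08 [[280.32193101 194.71890132]]
0.1 [[280.14258023 188.16982387]]
shift cm [  0.18 -13.69  -0.71] turn [-0.003  0.    -0.001] | 0.137
```

View pics/t13.png

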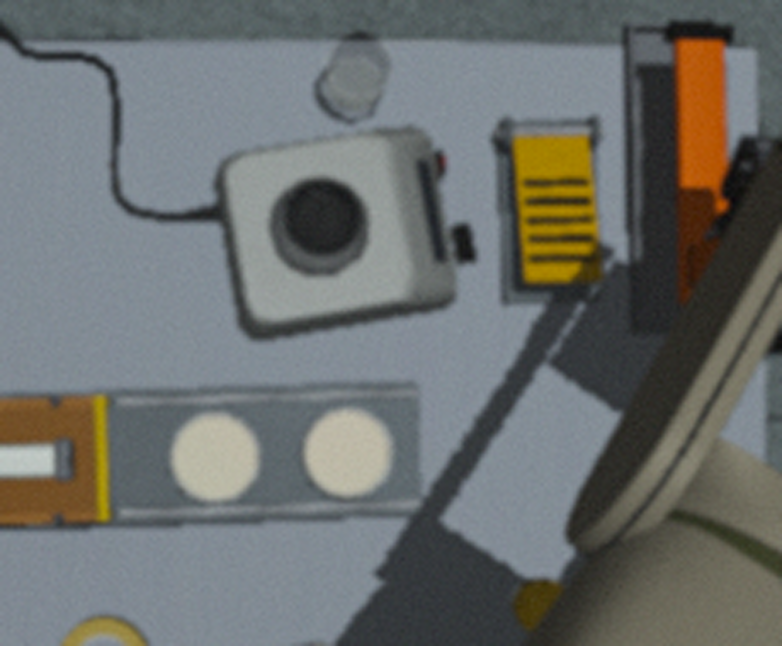

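View pics/s13.png

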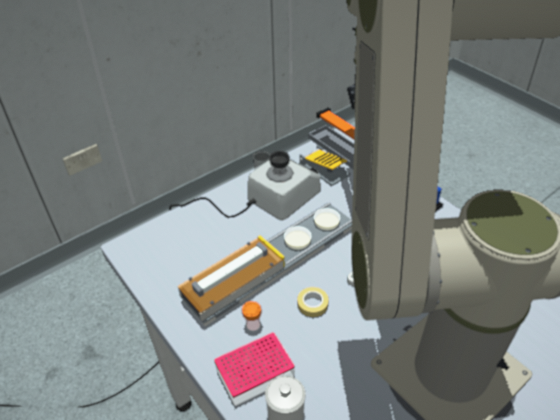

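Request:
{"method": "step_arm", "body": {
  "commands": [
    [[0, -0.7, 0, 0, 0, 0], [0, -2.5, -0.1, 0, 0, 0], [0, -5, -0.2, 0, 0, 0], [0, -7.5, -0.4, 0, 0, 0], [0, -10, -0.5, -0.05, 0, 0], [0, -12, -0.6, -0.15, 0, 0], [0, -13.2, -0.7, -0.28, 0, 0], [0, -13.7, -0.7, -0.42, 0, 0]]
  ]
}}

```text
clock: 27.95
ee_pos: [0.4082, -0.2946, 0.1315]
orientation: [0.894, 1.381, -0.894]
contact_force: [-0.9, 0.0, -1.4]
finger_gap: 0.0253
```

```bash
python3 - <<'E'
from d import *
s=state();print(s['ee_pos'],s['finger_gap'],s['contact_force'],s['wrist_torque'],np.round(s['q'],3))
th=.029; ey=np.array([-np.sin(th),np.cos(th)]); O=np.array([.4195,.0985])
t=O+ey*-.385; print(t)
move((t[0],t[1],.131),np.pi/2+th)
E
```

```text
[ 0.40821358 -0.29460066  0.1315265 ] 0.025326129189512308 [-0.9313143   0.01257141 -1.44723474] [-0.00212019  0.02047682 -0.01855275] [-0.727 -0.039  1.885 -0.     1.297 -1.148]
[ 0.43066344 -0.28633812]
shift cm [0.05 2.39 0.16] turn [-1.179 -0.002 -0.   ] | 0.024
```

Request:
{"method": "step_arm", "body": {
  "commands": [
    [[0, 0.2, 0, -0.1, 0, 0], [0, 0.5, 0, -0.26, 0, 0], [0, 0.9, 0.1, -0.44, 0, 0], [0, 1.3, 0.1, -0.62, 0, 0], [0, 1.7, 0.1, -0.8, 0, 0], [0, 2, 0.2, -0.97, 0, 0], [0, 2.3, 0.2, -1.11, 0, 0], [0, 2.4, 0.2, -1.18, 0, 0]]
  ]
}}

```text
clock: 28.95
ee_pos: [0.4318, -0.2867, 0.1316]
orientation: [-0.023, 1.572, 0.024]
contact_force: [-0.3, 0.1, -2.7]
finger_gap: 0.0254
```

```bash
python3 - <<'E'
from d import *
s=state();print(s['ee_pos'],s['finger_gap'],s['contact_force'],s['wrist_torque'],np.round(s['q'],3))
save('top','t14',(200,110,430,300),3.4);save('scene','s14',(230,110,430,260),4)
th=.029; ey=np.array([-np.sin(th),np.cos(th)]); O=np.array([.4195,.0985])
t=O+ey*-.383; print(t)
move((t[0],t[1],.131),np.pi/2+th)
E
```

```text
[ 0.43180751 -0.28672894  0.13157481] 0.02544389917987491 [-0.31747535  0.05580343 -2.71520287] [-0.10259347 -0.06367327  0.00312245] [-6.850e-01  1.000e-03  1.845e+00 -0.000e+00  1.296e+00 -2.285e+00]
[ 0.43060544 -0.28433896]
shift cm [ 0.06  0.25 -0.12] turn [-0.002 -0.001 -0.001] | 0.003
```

View pics/t14.png

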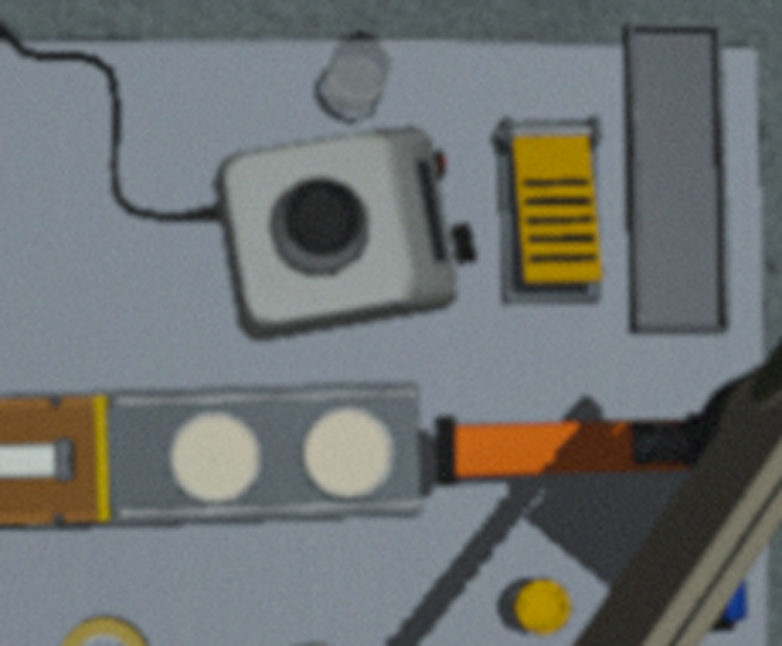

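View pics/s14.png

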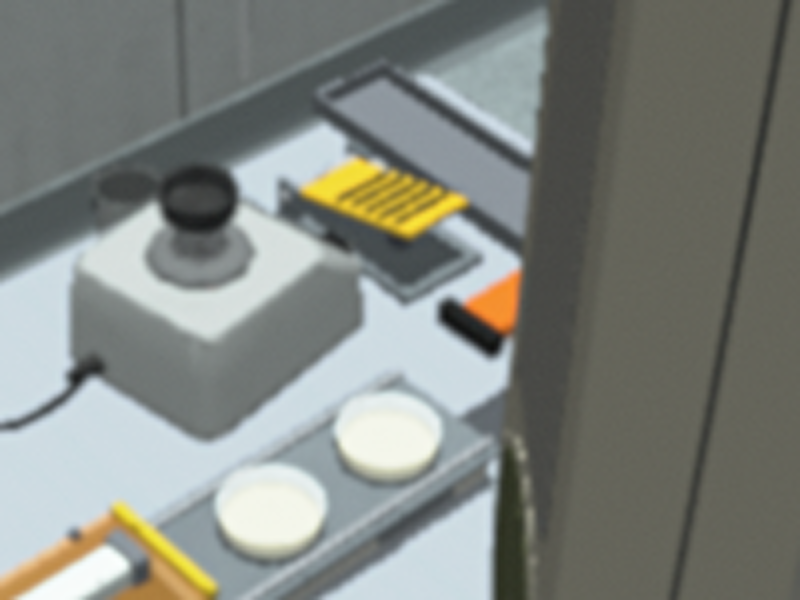

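The stick is level, points along the feed, and its head sits just behind the bed end. Lowering to about 2 mm above the bed.

Request:
{"method": "step_arm", "body": {
  "commands": [
    [[0.4, 0, 0, 0, 0, 0], [1.2, 0, -0.1, 0, 0, 0], [2.2, 0, -0.1, 0, 0, 0], [3.2, 0, -0.1, 0, 0, 0], [4, 0, -0.1, 0, 0, 0], [4.6, 0, -0.1, 0, 0, 0], [4.8, 0, -0.1, 0, 0, 0], [4.8, 0, -0.1, 0, 0, 0]]
  ]
}}

```text
clock: 30.05
ee_pos: [0.4315, -0.2872, 0.0843]
orientation: [-0.021, 1.571, 0.021]
contact_force: [0.1, 0.5, -1.8]
finger_gap: 0.0251
```

```bash
python3 - <<'E'
from d import *
s=state();print(s['ee_pos'],s['finger_gap'],s['contact_force'],s['wrist_torque'])
save('top','t15',(220,200,400,280),4.4);save('scene','s15',(230,150,390,270),5)
print(plane('top',[(220+436/4.4,242)],.03))
E
```

```text
[ 0.43149634 -0.28718641  0.08434317] 0.025099417520685535 [ 0.09935608  0.478224   -1.76742592] [-0.07483068  0.00511843 -0.08080609]
[[ 0.42610951 -0.1076744   0.03      ]]
```

View pics/t15.png

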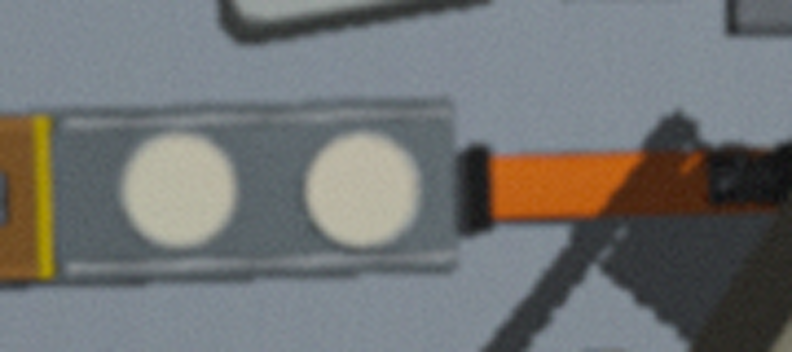

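View pics/s15.png

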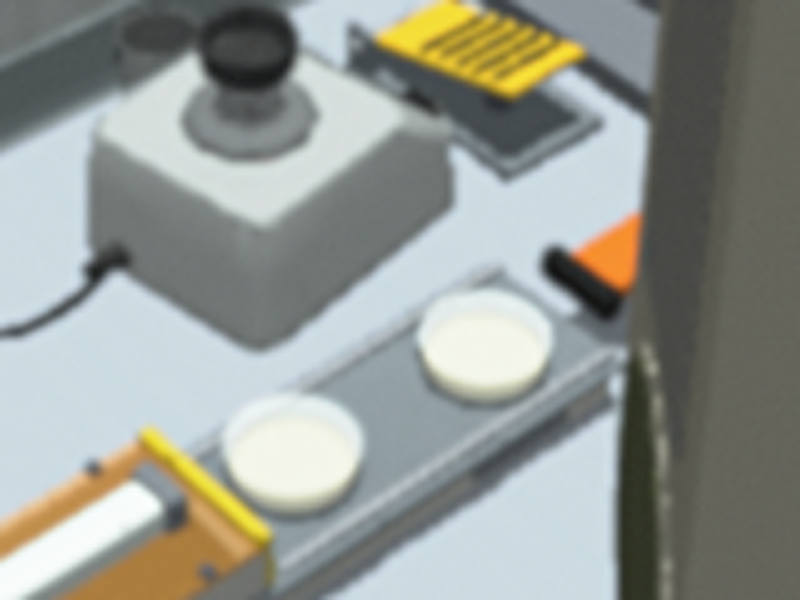

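Request:
{"method": "step_arm", "body": {
  "commands": [
    [[0, 0.3, 0, 0, 0, 0], [0, 0.9, 0, 0, 0, 0], [0, 1.6, 0, 0, 0, 0], [0.1, 2.4, 0, 0, 0, 0], [0.1, 3.2, 0, 0, 0, 0], [0.1, 4, 0, 0, 0, 0], [0.1, 4.7, 0, 0, 0, 0], [0.1, 5, 0, 0, 0, 0]]
  ]
}}

```text
clock: 31.15
ee_pos: [0.4301, -0.2367, 0.0833]
orientation: [-0.021, 1.571, 0.021]
contact_force: [0.1, 0.2, -1.4]
finger_gap: 0.0257
```

```bash
python3 - <<'E'
from d import *
s=state();print(s['ee_pos'],s['finger_gap'],s['contact_force'],s['wrist_torque'])
save('top','t16',(220,200,400,280),4.4);save('scene','s16',(230,150,390,270),5)
E
```

```text
[ 0.43013074 -0.23669134  0.08331643] 0.025704784291869377 [ 0.08649922  0.2130485  -1.37093295] [-0.09189343 -0.00917973 -0.03356931]
```

View pics/t16.png

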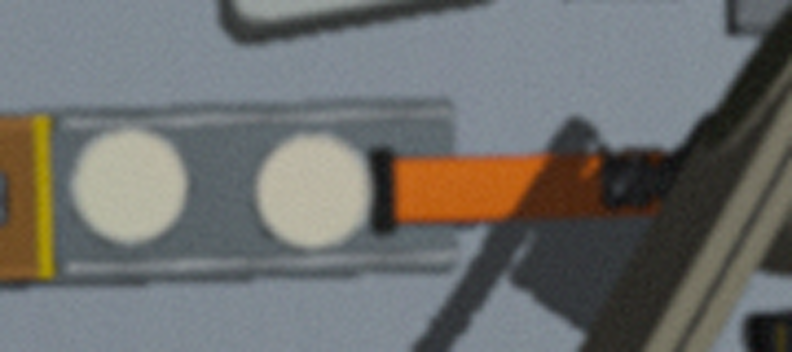

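View pics/s16.png

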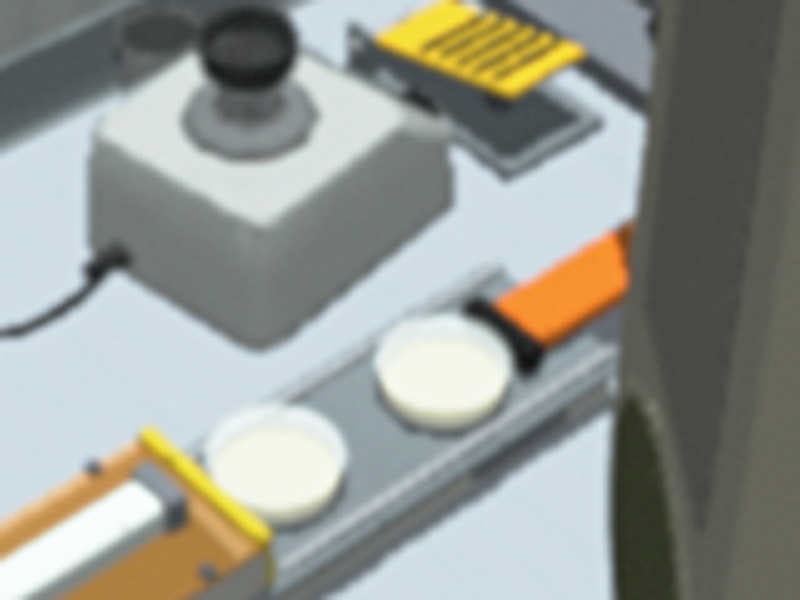

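```bash
python3 - <<'E'
from d import *
def bed(z=.030):
    for n,b in (('top',(225,225,325,262)),('scene',(262,200,335,262))):
        for a,u,v,r in blobs(rbm(get_image(n),b,0),60): print(n,int(a),np.round((u,v),1),np.round(r[1],1),np.round(plane(n,[(u,v)],z)[0][:2],4))
bed()
im=get_image('top');im2=get_image('scene')
cv2.imwrite('pics/t17.png',cv2.resize(im[215:275,220:300,::-1],None,fx=9,fy=9,interpolation=cv2.INTER_CUBIC))
cv2.imwrite('pics/s17.png',cv2.resize(im2[205:275,255:345,::-1],None,fx=8,fy=8,interpolation=cv2.INTER_CUBIC))
E
```

```text
top 819 [299.6 242.9] [25. 46.] [ 0.424  -0.0623]
top 516 [249.4 241.8] [25. 25.] [0.4268 0.0541]
top 286 [228.4 243.7] [36.  8.] [0.4223 0.1026]
scene 718 [278.8 248.1] [26. 35.] [0.4258 0.075 ]
scene 375 [318.1 226. ] [18. 24.] [ 0.4227 -0.0368]
```

View pics/t17.png

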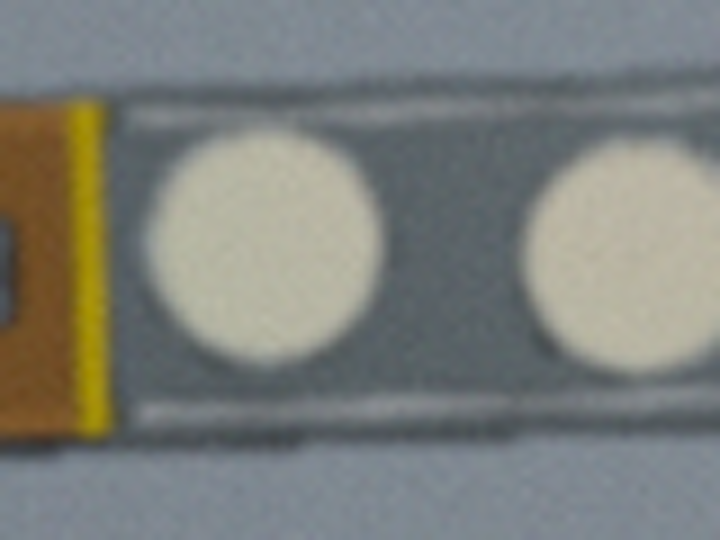

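View pics/s17.png

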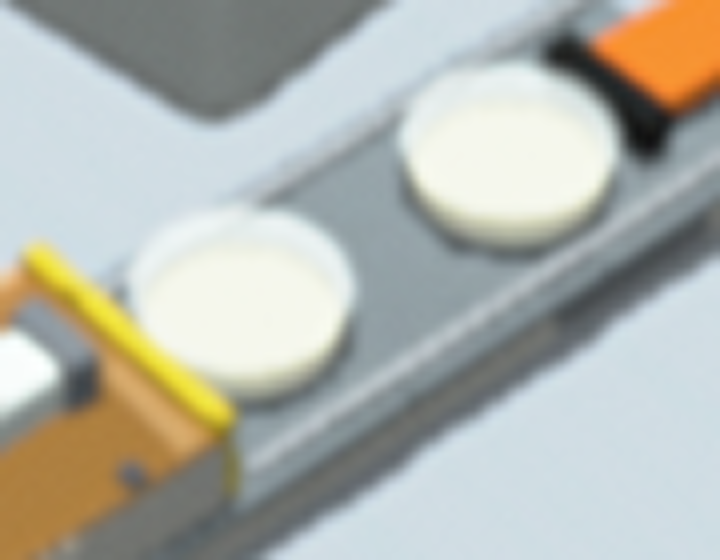

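Dish 1 has been knocked about 25 mm towards the mouth. That was the announced disturbance, because nothing touched it. It still lies flat between the rails at (249,242) in the top view, near the far rail, so I'll keep pushing slowly.

Request:
{"method": "step_arm", "body": {
  "commands": [
    [[0, 0.3, 0, 0, 0, 0], [0, 0.9, 0, 0, 0, 0], [0, 1.6, 0, 0, 0, 0], [0, 2.4, 0, 0, 0, 0], [0, 3.2, 0, 0, 0, 0], [0, 4, 0, 0, 0, 0], [0, 4.7, 0, 0, 0, 0], [0, 5, 0, 0, 0, 0]]
  ]
}}

```text
clock: 32.45
ee_pos: [0.4288, -0.1867, 0.0833]
orientation: [-0.021, 1.571, 0.021]
contact_force: [-0.2, -0.7, -1.8]
finger_gap: 0.0252
```

```bash
python3 - <<'E'
from d import *
s=state();print(s['ee_pos'],s['finger_gap'],s['contact_force'],s['wrist_torque'])
save('top','t18',(220,205,350,275),6);save('scene','s18',(230,170,370,280),5.5)
E
```

```text
[ 0.42882457 -0.18668457  0.08331916] 0.025197046336618185 [-0.18347672 -0.72336761 -1.8034754 ] [-0.13647716 -0.04305869 -0.00626737]
```

View pics/t18.png

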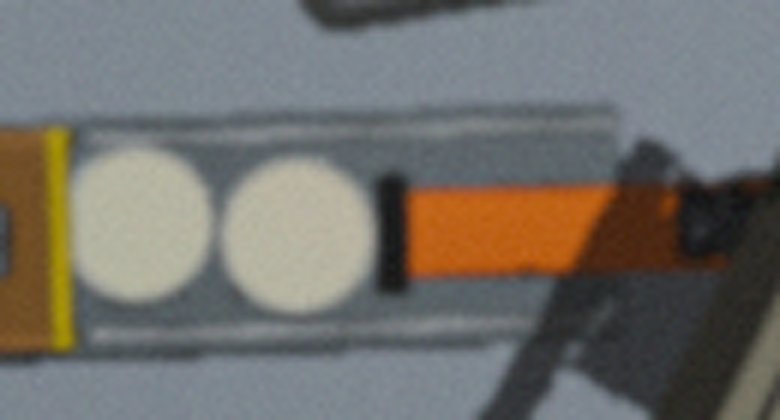

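View pics/s18.png

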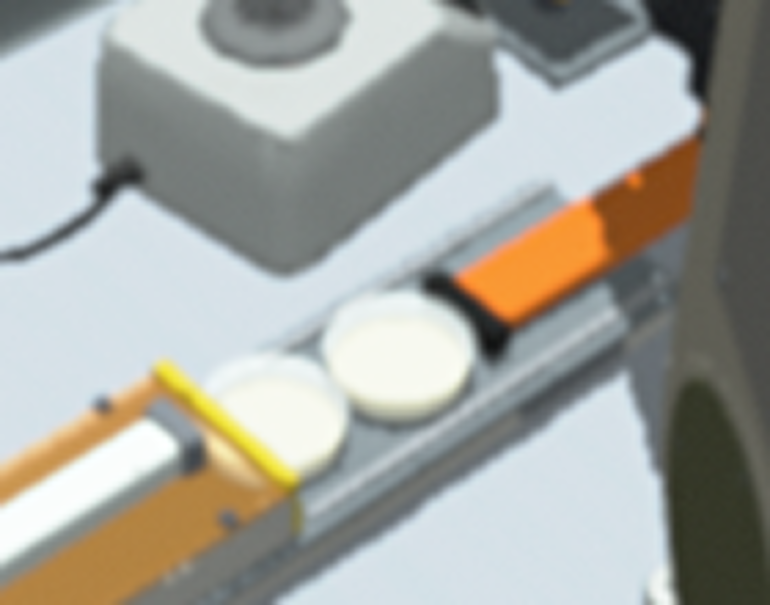

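Request:
{"method": "step_arm", "body": {
  "commands": [
    [[0, 0.3, 0, 0, 0, 0], [0, 0.9, 0, 0, 0, 0], [0, 1.7, 0, 0, 0, 0], [0, 2.6, 0, 0, 0, 0], [0, 3.5, 0, 0, 0, 0], [0, 4.4, 0, 0, 0, 0], [0, 5.2, 0, 0, 0, 0], [0, 5.5, 0, 0, 0, 0]]
  ]
}}

```text
clock: 33.55
ee_pos: [0.4273, -0.1316, 0.0833]
orientation: [-0.021, 1.571, 0.021]
contact_force: [0.5, -0.5, -1.7]
finger_gap: 0.0252
```

```bash
python3 - <<'E'
from d import *
s=state();print(s['ee_pos'],s['finger_gap'],s['contact_force'],s['wrist_torque'])
save('top','t19',(180,205,340,275),5)
E
```

```text
[ 0.42733341 -0.13160599  0.08329144] 0.025180892272449438 [ 0.45077533 -0.51530823 -1.67093893] [-0.15789104 -0.02214757  0.00715104]
```

View pics/t19.png

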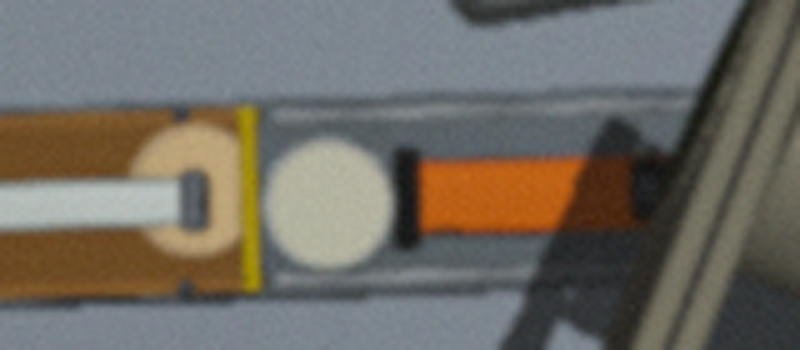

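Request:
{"method": "step_arm", "body": {
  "commands": [
    [[0, 0.3, 0, 0, 0, 0], [0, 1, 0, 0, 0, 0], [0, 1.9, 0, 0, 0, 0], [0, 2.9, 0, 0, 0, 0], [0, 3.9, 0, 0, 0, 0], [0, 4.8, 0, 0, 0, 0], [0, 5.6, 0, 0, 0, 0], [0, 6, 0, 0, 0, 0]]
  ]
}}

```text
clock: 34.6
ee_pos: [0.4258, -0.0717, 0.0833]
orientation: [-0.021, 1.571, 0.021]
contact_force: [0.3, -0.6, -1.1]
finger_gap: 0.0255
```

Request:
{"method": "step_arm", "body": {
  "commands": [
    [[0, 0.3, 0, 0, 0, 0], [0, 1, 0, 0, 0, 0], [0, 1.8, 0, 0, 0, 0], [0, 2.7, 0, 0, 0, 0], [0, 3.6, 0, 0, 0, 0], [0, 4.4, 0, 0, 0, 0], [0, 5.1, 0, 0, 0, 0], [0, 5.5, 0, 0, 0, 0]]
  ]
}}

```text
clock: 35.6
ee_pos: [0.4243, -0.0168, 0.0833]
orientation: [-0.021, 1.571, 0.021]
contact_force: [0.4, -0.5, -1.3]
finger_gap: 0.0253
```

```bash
python3 - <<'E'
from d import *
s=state();print(s['ee_pos'],s['finger_gap'],s['contact_force'],s['wrist_torque'])
save('top','t20',(125,205,285,275),5);save('scene','s20',(170,170,370,330),4)
E
```

```text
[ 0.42431345 -0.01675099  0.08328601] 0.02528910032772862 [ 0.41026468 -0.52055198 -1.29386191] [-0.1329175  -0.03786327 -0.00041476]
```

The limit on viewed pictures is reached, so from here I rely on numbers from masks, forces and poses. Carrying on with the slow push.

Request:
{"method": "step_arm", "body": {
  "commands": [
    [[0, 0.2, 0, 0, 0, 0], [0, 0.5, 0, 0, 0, 0], [0, 0.9, 0, 0, 0, 0], [0, 1.3, 0, 0, 0, 0], [0, 1.6, 0, 0, 0, 0], [0, 1.8, 0, 0, 0, 0], [0, 2, 0, 0, 0, 0], [0, 2, 0, 0, 0, 0]]
  ]
}}

```text
clock: 36.7
ee_pos: [0.4238, 0.0029, 0.0833]
orientation: [-0.021, 1.571, 0.021]
contact_force: [0.0, -0.4, -1.2]
finger_gap: 0.0253
```

```bash
cat > g.py <<'E'
from d import *
# profile along tunnel centreline bands through guard: print dish edges in top view
def prof(n='top'):
    th=.029; ey=np.array([-np.sin(th),np.cos(th)]); ex=np.array([np.cos(th),np.sin(th)]); O=np.array([.4195,.0985])
    im=cv2.cvtColor(get_image(n),cv2.COLOR_RGB2HSV).astype(float)
    for xo in (-.026,.026):
        ys=np.arange(-.10,.205,.004); P=[(*(O+ey*y+ex*xo),.036) for y in ys]; uv=proj(n,P)
        v=[im[int(round(b)),int(round(a))] for a,b in uv]
        print(n,xo,' '.join(f'{int(y*1000)}:{int(h)}/{int(s)}/{int(w)}' for y,(h,s,w) in zip(ys,v)))
E
python3 - <<'E'
from g import *
s=state();print(s['ee_pos'],s['finger_gap'],s['contact_force'],s['wrist_torque'])
prof()
E
```

```text
[0.42377444 0.00292281 0.08327642] 0.025323493141451024 [ 0.02275504 -0.39011542 -1.18418616] [-0.03348957  0.02601853 -0.03420829]
top -0.026 -100:25/43/107 -96:21/42/103 -92:20/46/110 -88:28/37/104 -83:23/44/105 -79:23/41/105 -75:26/33/108 -71:23/40/102 -67:26/39/105 -63:32/37/104 -59:23/38/106 -55:25/44/104 -51:26/42/104 -47:26/40/102 -43:28/40/103 -39:26/38/101 -35:26/36/100 -31:24/48/102 -27:25/45/96 -23:32/47/82 -19:27/44/52 -15:28/43/96 -11:24/35/115 -7:27/39/118 -3:27/35/80 0:28/35/96 4:28/38/107 8:22/39/117 12:18/81/101 16:14/157/109 20:17/177/105 24:17/168/102 28:16/177/108 32:16/169/107 36:16/169/110 40:17/183/106 44:17/175/108 48:15/170/108 52:16/172/111 56:16/174/104 60:15/170/108 64:15/165/108 68:16/166/106 72:17/180/102 76:16/141/116 80:17/112/139 84:19/92/171 88:19/96/178 92:20/100/178 96:20/93/178 100:19/98/175 104:19/97/177 108:20/98/175 112:20/96/176 116:19/95/166 120:17/101/147 124:17/142/113 128:16/178/99 132:16/177/105 136:16/171/106 140:17/181/103 144:16/188/103 148:16/180/105 152:15/168/105 156:16/151/115 160:16/147/113 164:16/133/113 168:17/153/108 172:16/168
[... 513 characters left out ...]
1 12:16/175/108 16:17/174/107 20:15/173/112 24:16/174/107 28:16/172/113 32:15/174/107 36:17/171/106 40:15/162/110 44:16/170/108 48:15/160/110 52:17/168/106 56:16/171/106 60:17/170/105 64:15/177/108 68:17/172/105 72:16/169/110 76:16/180/105 80:14/166/109 84:16/146/110 88:15/137/119 92:15/116/136 96:17/109/143 100:17/102/145 104:18/108/142 108:16/119/137 112:15/149/116 116:15/164/109 120:15/168/109 124:15/174/107 128:16/175/108 132:15/175/102 136:17/141/110 140:17/98/151 144:18/96/168 148:19/96/173 152:20/94/173 156:18/96/176 160:20/93/173 164:19/95/174 168:19/98/175 172:19/97/174 176:18/99/168 180:18/95/158 184:17/102/147 188:16/159/114 192:16/173/102 196:16/183/99 200:15/198/94 204:14/179/94
```

Request:
{"method": "step_arm", "body": {
  "commands": [
    [[0, 0.1, 0, 0, 0, 0], [0, 0.2, 0, 0, 0, 0], [0, 0.3, 0, 0, 0, 0], [0, 0.4, 0, 0, 0, 0], [0, 0.5, 0, 0, 0, 0], [0, 0.5, 0, 0, 0, 0], [0, 0.5, 0, 0, 0, 0], [0, 0.5, 0, 0, 0, 0]]
  ]
}}

```text
clock: 37.75
ee_pos: [0.4237, 0.0078, 0.0833]
orientation: [-0.021, 1.571, 0.021]
contact_force: [-1.1, 0.3, -1.6]
finger_gap: 0.0255
```

Request:
{"method": "step_arm", "body": {
  "commands": [
    [[0, 0.1, 0, 0, 0, 0], [0, 0.2, 0, 0, 0, 0], [0, 0.2, 0, 0, 0, 0], [0, 0.2, 0, 0, 0, 0], [0, 0.2, 0, 0, 0, 0], [0, 0.2, 0, 0, 0, 0], [0, 0.2, 0, 0, 0, 0], [0, 0.2, 0, 0, 0, 0]]
  ]
}}

```text
clock: 38.75
ee_pos: [0.4236, 0.0097, 0.0833]
orientation: [-0.021, 1.571, 0.021]
contact_force: [0.3, 0.6, -0.4]
finger_gap: 0.0252
```

Request:
{"method": "step_arm", "body": {
  "commands": [
    [[0, 0.1, 0, 0, 0, 0], [0, 0.2, 0, 0, 0, 0], [0, 0.2, 0, 0, 0, 0], [0, 0.2, 0, 0, 0, 0], [0, 0.2, 0, 0, 0, 0], [0, 0.2, 0, 0, 0, 0], [0, 0.2, 0, 0, 0, 0], [0, 0.2, 0, 0, 0, 0]]
  ]
}}

```text
clock: 39.75
ee_pos: [0.4238, 0.011, 0.0835]
orientation: [-0.022, 1.57, 0.019]
contact_force: [-1.1, -4.7, 0.2]
finger_gap: 0.0255
```

Request:
{"method": "step_arm", "body": {
  "commands": [
    [[0, 0.1, 0, 0, 0, 0], [0, 0.2, 0, 0, 0, 0], [0, 0.2, 0, 0, 0, 0], [0, 0.2, 0, 0, 0, 0], [0, 0.2, 0, 0, 0, 0], [0, 0.2, 0, 0, 0, 0], [0, 0.2, 0, 0, 0, 0], [0, 0.2, 0, 0, 0, 0]]
  ]
}}

```text
clock: 40.75
ee_pos: [0.4241, 0.0115, 0.084]
orientation: [-0.024, 1.57, 0.017]
contact_force: [-0.4, -13.3, 2.0]
finger_gap: 0.0254
```

```bash
cat > e.py <<'E'
from d import *
th=.029; ey=np.array([-np.sin(th),np.cos(th)]); ex=np.array([np.cos(th),np.sin(th)]); O=np.array([.4195,.0985])
def edges(n='top',z=.031):
    # pale-through-amber blob: low saturation (<135) inside guard, per side of lamp
    im=cv2.cvtColor(get_image(n),cv2.COLOR_RGB2HSV).astype(float)
    for xo in (-.030,-.026,-.022,.022,.026,.030):
        ys=np.arange(.02,.2,.001); uv=proj(n,[(*(O+ey*y+ex*xo),z) for y in ys]).astype(np.float32)
        sat=cv2.remap(im[:,:,1].astype(np.float32),uv[:,0].reshape(1,-1),uv[:,1].reshape(1,-1),cv2.INTER_LINEAR)[0]
        on=sat<138; d=np.flatnonzero(np.diff(on.astype(int))); print(n,xo,[int(1000*ys[i]) for i in d])
E
python3 - <<'E'
from e import *
s=state();print(s['ee_pos'],s['finger_gap'],s['contact_force'],s['wrist_torque'])
edges()
E
```

```text
[0.42411906 0.01152929 0.08400945] 0.02537353416080786 [ -0.39325063 -13.27570984   1.99689382] [-2.25625666  0.31665209  0.3802749 ]
top -0.03 [32, 90, 128]
top -0.026 [31, 86, 132, 167, 174]
top -0.022 [30, 82, 136, 154, 186]
top 0.022 [25, 90, 127, 142, 198]
top 0.026 [24, 98, 119, 145, 195]
top 0.03 [24, 148, 191]
```

Contact with the end stop is confirmed: the push force rose to 13 N and the profile puts dish 1 at y≈0.170 and dish 2 at y≈0.109. Retracting the stick.

Request:
{"method": "step_arm", "body": {
  "commands": [
    [[0, -0.3, 0, 0, 0, 0], [0, -0.9, 0, 0, 0, 0], [0, -2, 0, 0, 0, 0], [0, -4, 0, 0, 0, 0], [0, -6.5, 0, 0, 0, 0], [0, -9, 0, 0, 0, 0], [0, -11, 0, 0, 0, 0], [0, -12, 0, 0, 0, 0]]
  ]
}}

```text
clock: 41.8
ee_pos: [0.4266, -0.1074, 0.0833]
orientation: [-0.019, 1.571, 0.02]
contact_force: [0.4, -0.3, -1.6]
finger_gap: 0.0254
```

```bash
python3 - <<'E'
from e import *
s=state();print(s['ee_pos'],s['orientation'],s['finger_gap'],s['contact_force'],s['wrist_torque'],np.round(s['q'],3))
edges()
# stick head face / blade in top view: orange mask & dark head
im=get_image('top'); b=blobs(mask('top',(5,180,60),(18,255,255),(225,225,345,265),im),20)
for a,u,v,r in b: print(int(a),np.round((u,v),1),np.round(r[1],1),round(r[2],1))
move((.41,-.295,.14),0.0); move((.43,-.2,.15),np.pi/2+.029)
E
```

```text
[ 0.42656973 -0.10742176  0.08326641] [-0.01948642  1.57070601  0.01959002] 0.025350714695924235 [ 0.4019463  -0.31727997 -1.55171314] [-0.0592495  -0.04985343 -0.0481982 ] [-0.363 -0.16   2.093  0.     1.209 -1.959]
top -0.03 [90, 128]
top -0.026 [85, 132, 167, 175]
top -0.022 [81, 135, 155, 186]
top 0.022 [89, 128, 142, 197]
top 0.026 [96, 120, 145, 195]
top 0.03 [148, 191]
538 [272.8 243.9] [13.6 40.9] 88.1
shift cm [ -5.68 -18.75  -2.13] turn [-1.546 -0.    -0.   ] | 0.197
shift cm [-6.68 -9.3   0.11] turn [-0.004 -0.    -0.   ] | 0.115
```

Request:
{"method": "step_arm", "body": {
  "commands": [
    [[-1, -0.8, 0, 0, 0, 0], [-2.5, -3, 0, 0, 0, 0], [-4, -6, -0.2, 0, 0, 0], [-5.2, -9.5, -0.6, 0, 0, 0], [-5.7, -13, -1.2, 0, 0, 0], [-5.7, -16, -1.7, 0, 0, 0], [-5.7, -18, -2, 0.06, 0, 0], [-5.7, -18.7, -2.1, 0.16, 0, 0]]
  ]
}}

```text
clock: 42.9
ee_pos: [0.4106, -0.2945, 0.1406]
orientation: [0.11, 1.568, -0.11]
contact_force: [0.5, -0.7, -0.6]
finger_gap: 0.0255
```

```bash
python3 - <<'E'
from e import *
s=state();print(s['ee_pos'],s['orientation'],s['finger_gap'],s['contact_force'],s['wrist_torque'],np.round(s['q'],3))
R=Ro.from_rotvec(s['orientation']).as_matrix(); print(np.degrees(np.arctan2(R[1,1],R[0,1])))
E
```

```text
[ 0.41057372 -0.29454968  0.14064768] [ 0.10950592  1.56782521 -0.10963426] 0.02551901639053092 [ 0.5210086  -0.71611465 -0.56378114] [0.01553053 0.00854109 0.02537646] [-0.724 -0.046  1.874  0.     1.313 -2.155]
82.00534448040014
```

Request:
{"method": "step_arm", "body": {
  "commands": [
    [[0, 0, 0, 0.1, 0, 0], [0, 0, 0, 0.26, 0, 0], [0, 0, 0, 0.43, 0, 0], [0, 0, 0, 0.6, 0, 0], [0, 0, 0, 0.77, 0, 0], [0, 0, 0, 0.93, 0, 0], [0, 0, 0, 1.08, 0, 0], [0, 0, 0, 1.2, 0, 0]]
  ]
}}

```text
clock: 43.9
ee_pos: [0.4108, -0.2932, 0.1404]
orientation: [1.038, 1.31, -1.037]
contact_force: [0.5, -0.5, -1.0]
finger_gap: 0.0252
```

```bash
python3 - <<'E'
from e import *
s=state();print(s['ee_pos'],s['orientation'],s['finger_gap'],s['contact_force'],s['wrist_torque'],np.round(s['q'],3))
R=Ro.from_rotvec(s['orientation']).as_matrix(); print(np.degrees(np.arctan2(R[1,1],R[0,1])))
move((.547,-.3027,.14),0.0)
E
```

```text
[ 0.41079357 -0.2931566   0.14043078] [ 1.03778426  1.31002269 -1.03726505] 0.02517916877771068 [ 0.46182335 -0.46067941 -0.99886497] [-0.06353831  0.07991541 -0.01786195] [-0.722 -0.047  1.875  0.     1.314 -0.953]
13.22752874288567
shift cm [ 0.04 13.04  4.05] turn [ 0.231 -0.001  0.   ] | 0.137
```

Request:
{"method": "step_arm", "body": {
  "commands": [
    [[0, 0.6, 0.2, 0.05, 0, 0], [0, 2.2, 0.7, 0.12, 0, 0], [0, 4.5, 1.4, 0.19, 0, 0], [0, 7, 2.2, 0.23, 0, 0], [0, 9.5, 3, 0.23, 0, 0], [0, 11.7, 3.6, 0.23, 0, 0], [0, 13, 4, 0.23, 0, 0], [0, 13, 4, 0.23, 0, 0]]
  ]
}}

```text
clock: 44.9
ee_pos: [0.5468, -0.3017, 0.1402]
orientation: [1.204, 1.213, -1.204]
contact_force: [-1.3, 0.8, -1.8]
finger_gap: 0.0252
```

```bash
python3 - <<'E'
from e import *
s=state();print(s['ee_pos'],s['orientation'],s['finger_gap'],s['contact_force'],s['wrist_torque'],np.round(s['qd'],3))
move((.547,-.3027,.0615),0.0)
im=get_image('top'); b=blobs(mask('top',(5,180,60),(18,255,255),(370,100,430,215),im),20)
for a,u,v,r in b:
    print(int(a),np.round((u,v),1),np.round(r[1],1),round(r[2],1),np.round(plane('top',cv2.boxPoints(r),.096)[:,:2],3).tolist())
E
```

```text
[ 0.54679702 -0.30167702  0.14015238] [ 1.20405603  1.2129748  -1.20411366] 0.02523115728159774 [-1.2622726   0.77422965 -1.75612513] [-0.00488823  0.08603941  0.03855654] [-0.015 -0.02   0.031 -0.004  0.004 -0.011]
shift cm [7.87 0.02 0.1 ] turn [ 0.007 -0.     0.   ] | 0.079
847 [405.2 151.3] [76.1 15.3] 87.6 [[0.698, -0.281], [0.701, -0.317], [0.527, -0.319], [0.525, -0.284]]
```

Request:
{"method": "step_arm", "body": {
  "commands": [
    [[0.4, 0, 0.1, 0.01, 0, 0], [1.5, 0, 0.1, 0.01, 0, 0], [3, 0, 0.1, 0.01, 0, 0], [4.6, 0, 0.1, 0.01, 0, 0], [6, 0, 0.1, 0.01, 0, 0], [7, 0, 0.1, 0.01, 0, 0], [7.5, 0, 0.1, 0.01, 0, 0], [7.7, 0, 0.1, 0.01, 0, 0]]
  ]
}}

```text
clock: 45.95
ee_pos: [0.5464, -0.3031, 0.0631]
orientation: [1.211, 1.208, -1.211]
contact_force: [-0.0, 0.2, -2.0]
finger_gap: 0.0252
```

```bash
python3 - <<'E'
from e import *
s=state();print(s['ee_pos'],s['orientation'],s['finger_gap'],s['contact_force'],s['wrist_torque'],np.round(s['qd'],3))
im=get_image('top'); b=blobs(mask('top',(5,180,60),(18,255,255),(370,100,430,215),im),20)
for a,u,v,r in b:
    print(int(a),np.round((u,v),1),np.round(r[1],1),round(r[2],1),np.round(plane('top',cv2.boxPoints(r),.017)[:,:2],3).tolist())
E
```

```text
[ 0.54640639 -0.30307019  0.06314688] [ 1.2114176   1.20780527 -1.21141826] 0.025168327813041243 [-0.01378136  0.17669213 -1.9610783 ] [-0.03735051  0.0084858   0.02632671] [ 0.     0.01  -0.     0.    -0.023  0.002]
717 [397.8 155.3] [66.  13.4] 88.8 [[0.701, -0.286], [0.702, -0.319], [0.541, -0.319], [0.54, -0.286]]
```

Request:
{"method": "step_arm", "body": {
  "commands": [
    [[0.1, 0, 0, 0, 0, 0], [0.2, 0, 0, 0, 0, 0], [0.2, 0, 0, 0, 0, 0], [0.3, 0, 0, 0, 0, 0], [0.3, 0, 0, 0, 0, 0], [0.3, 0, 0, 0, 0, 0], [0.3, 0, 0, 0, 0, 0], [0.3, 0, 0, 0, 0, 0]]
  ]
}}

```text
clock: 47.0
ee_pos: [0.5466, -0.3032, 0.061]
orientation: [1.211, 1.207, -1.211]
contact_force: [-2.5, 1.6, 6.2]
finger_gap: 0.0254
```

Request:
{"method": "step_arm", "body": {
  "commands": [
    [[0, 0, 0, 0, 0, 0], [0, 0, 0, 0, 0, 0], [0, 0, 0, 0, 0, 0], [0, 0, 0, 0, 0, 0], [0, 0, 0, 0, 0, 0], [0, 0, 0, 0, 0, 0], [0, 0, 0, 0, 0, 0], [0, 0, 0, 0, 0, 0]]
  ],
  "grip": 0.2
}}

```text
clock: 48.0
ee_pos: [0.5464, -0.303, 0.0603]
orientation: [1.211, 1.208, -1.211]
contact_force: [-0.3, -0.1, 0.2]
finger_gap: 0.0684
```

Request:
{"method": "step_arm", "body": {
  "commands": [
    [[-0.5, 0, 0, 0, 0, 0], [-2, 0, 0, 0, 0, 0], [-4, 0, 0, 0, 0, 0], [-6, 0, 0, 0, 0, 0], [-8, 0, 0, 0, 0, 0], [-10, 0, 0, 0, 0, 0], [-11.5, 0, 0, 0, 0, 0], [-12, 0, 0, 0, 0, 0]]
  ]
}}

```text
clock: 49.0
ee_pos: [0.5469, -0.3034, 0.1819]
orientation: [1.211, 1.206, -1.211]
contact_force: [0.6, 0.0, -0.1]
finger_gap: 0.0685
```

Request:
{"method": "step_arm", "body": {
  "commands": [
    [[0, -0.7, 0, 0.08, 0, 0], [0, -2.5, 0.1, 0.22, 0, 0], [0, -5, 0.2, 0.37, 0, 0], [0, -7.5, 0.3, 0.52, 0, 0], [0, -10, 0.4, 0.67, 0, 0], [0, -12.3, 0.5, 0.82, 0, 0], [0, -14, 0.6, 0.95, 0, 0], [0, -14.5, 0.6, 1.05, 0, 0]]
  ]
}}

```text
clock: 50.0
ee_pos: [0.4, -0.3084, 0.1795]
orientation: [1.933, 0.509, -1.935]
contact_force: [0.1, 0.6, 0.9]
finger_gap: 0.0682
```

```bash
python3 - <<'E'
from e import *
s=state();print(s['ee_pos'],s['orientation'],s['finger_gap'],s['contact_force'],np.round(s['q'],3))
im=get_image('top'); b=blobs(mask('top',(5,180,60),(18,255,255),(370,100,430,215),im),20)
for a,u,v,r in b: print('orange',int(a),np.round((u,v),1),np.round(r[1],1),round(r[2],1),np.round(plane('top',cv2.boxPoints(r),.017)[:,:2],3).tolist())
for n,bx in (('top',(380,260,430,310)),('scene',(380,150,470,300))):
    for a,u,v,r in blobs(mask(n,(100,130,30),(125,255,255),bx),15): print(n,'blue',int(a),np.round((u,v),1),np.round(cv2.boxPoints(r),1).tolist(),np.round(plane(n,[(u,v)],.056),4))
E
```

```text
[ 0.40004244 -0.30837275  0.17954149] [ 1.9327329   0.50870264 -1.93468378] 0.06822843580557852 [0.12876368 0.60968601 0.88670358] [-0.758 -0.082  1.834 -0.     1.391  0.299]
orange 836 [398.1 160.9] [73.2 13.2] 88.9 [[0.7, -0.286], [0.702, -0.318], [0.523, -0.317], [0.523, -0.285]]
top blue 18 [410.  281.2] [[406.5, 281.5], [410.5, 277.5], [413.0, 280.0], [409.0, 284.0]] [[ 0.3349 -0.3152  0.056 ]]
```

```bash
python3 - <<'E'
from e import *
move((.3284,-.3296,.12),np.pi/2+.044)
E
```

```text
shift cm [ 5.99 -1.76  7.35] turn [0.475 0.    0.001] | 0.096
```

Request:
{"method": "step_arm", "body": {
  "commands": [
    [[0.3, -0.1, 0.4, 0.03, 0, 0], [1.2, -0.4, 1.6, 0.12, 0, 0], [2.5, -0.8, 3.2, 0.22, 0, 0], [3.8, -1.2, 4.8, 0.32, 0, 0], [5, -1.5, 6.2, 0.41, 0, 0], [5.8, -1.7, 7.1, 0.46, 0, 0], [6, -1.8, 7.4, 0.475, 0, 0], [6, -1.8, 7.4, 0.475, 0, 0]]
  ],
  "grip": 0.6
}}

```text
clock: 51.15
ee_pos: [0.3283, -0.3297, 0.1205]
orientation: [2.2, 0.048, -2.199]
contact_force: [-0.5, -0.6, 0.1]
finger_gap: 0.0342
```

```bash
python3 - <<'E'
from e import *
s=state();print(s['ee_pos'],s['orientation'],s['finger_gap'],s['contact_force'],np.round(s['q'],3))
move((.3284,-.3296,.037),np.pi/2+.044)
for n,bx in (('top',(380,260,440,320)),('scene',(380,100,560,420))):
    for a,u,v,r in blobs(mask(n,(100,130,30),(125,255,255),bx),15): print(n,'blue',int(a),np.round((u,v),1),np.round(cv2.boxPoints(r),1).tolist(),np.round(plane(n,[(u,v)],.056),4))
E
```

```text
[ 0.32832349 -0.32967975  0.12049175] [ 2.19957739  0.04785121 -2.19899563] 0.03419416034488478 [-0.51196997 -0.63242041  0.08687187] [-0.898 -0.137  1.998  0.     1.28   0.629]
shift cm [ 8.35 -0.01 -0.01] turn [-0. -0. -0.] | 0.083
top blue 70 [412.4 278.5] [[408.0, 274.0], [417.0, 274.0], [417.0, 282.0], [408.0, 282.0]] [[ 0.3412 -0.3209  0.056 ]]
scene blue 178 [433.7 194. ] [[427.29998779296875, 202.3000030517578], [429.1000061035156, 183.6999969482422], [439.79998779296875, 184.8000030517578], [438.0, 203.39999389648438]] [[ 0.3105 -0.302   0.056 ]]
```

```bash
python3 - <<'E'
from e import *
a=.044; c=np.array([.3284,-.3296]); X=np.array([np.cos(a),np.sin(a)]);Y=np.array([-np.sin(a),np.cos(a)])
P=[(*(c+X*i*.02+Y*j*.008),z) for z in (.056,.010) for i in(-1,1) for j in (-1,1)]
print(np.round(proj('scene',P),1).tolist()); print(np.round(proj('top',P),1).tolist())
pc=c+Y*.018
Q=[(*(pc+X*i*.031+Y*j),z) for z in (.041,) for i in(-1,1) for j in (.022,.030)]
print('plate top scene',np.round(proj('scene',Q),1).tolist())
m=mask('scene',(100,110,30),(125,255,255),(400,150,470,230)); ys,xs=np.nonzero(m)
for y in range(ys.min(),ys.max()+1,2): r=xs[ys==y]; print(y,r.min() if len(r) else None,r.max() if len(r) else None)
im=get_image('scene'); print(im[186,424],im[192,424],im[198,424],im[192,444],im[186,444],im[180,434])
E
```

```text
[[444.1, 188.0], [440.0, 190.9], [430.8, 180.0], [426.7, 182.8], [440.5, 202.1], [436.6, 205.0], [427.6, 194.0], [423.6, 196.8]]
[[419.8, 292.4], [413.1, 292.8], [419.0, 275.1], [412.3, 275.5], [414.1, 290.6], [407.7, 291.0], [413.3, 273.9], [406.9, 274.3]]
plate top scene [[434.5, 203.9], [432.4, 205.5], [413.9, 191.0], [411.9, 192.4]]
184 431 432
186 430 436
188 430 439
190 429 440
192 429 439
194 428 439
196 428 438
198 428 438
200 429 438
202 431 438
[98 98 88] [97 98 88] [98 99 88] [149 163 165] [158 175 175] [157 174 174]
```

```bash
python3 - <<'E'
from e import *
im=get_image('scene')
for y in range(178,206,3): print(y,' '.join(','.join(map(str,im[y,x])) for x in range(427,448,2)))
s=state()['ee_pos']; print(np.round(proj('scene',[(s[0],s[1]-.017,s[2]-.016),(s[0],s[1]+.017,s[2]-.016),(s[0],s[1]-.031,s[2]-.016)]),1).tolist())
E
```

```text
178 96,97,87 96,96,85 125,135,132 161,178,179 157,173,175 157,174,175 161,177,179 159,176,178 157,174,176 158,175,176 157,173,174
181 97,98,88 100,101,92 135,149,151 165,181,183 160,177,178 158,174,176 154,170,172 158,175,176 157,173,175 163,181,182 163,181,183
184 98,98,88 89,91,89 38,55,95 65,80,108 118,132,140 153,169,171 162,179,179 159,176,177 160,176,177 160,177,178 155,172,172
187 96,97,87 75,80,90 21,48,96 19,48,98 19,47,97 38,57,99 94,107,123 143,158,162 157,173,174 152,168,169 152,168,169
190 96,98,89 49,62,92 17,45,94 19,46,93 21,47,95 18,47,97 24,49,98 110,125,137 154,170,172 149,166,166 150,166,167
193 86,89,89 26,48,92 20,47,95 20,47,95 20,46,94 17,46,95 41,60,99 128,144,148 151,166,167 148,164,165 150,166,167
196 65,73,91 21,47,94 20,46,94 20,47,95 21,48,94 20,48,96 67,83,113 135,149,153 151,168,169 153,170,171 150,165,166
199 42,48,67 18,42,86 19,46,92 21,47,95 21,48,95 20,48,96 66,76,99 95,102,107 103,112,116 124,137,139 146,161,163
202 140,141,134 84,85,83 23,29,47 20,40,80 21,46,93 17,38,78 31,37,48 68,73,77 91,97,101 98,105,109 135,144,151
205 161,162,153 139,139,131 97,97,87 84,84,76 77,77,69 69,68,60 65,64,57 55,56,50 74,78,79 113,121,127 187,200,210
[[443.6, 166.8], [434.3, 172.6], [447.3, 164.5]]
```

Request:
{"method": "step_arm", "body": {
  "commands": [
    [[0.5, -0.1, -0.1, 0, 0, 0], [1.5, -0.15, -0.15, 0, 0, 0], [3, -0.15, -0.15, 0, 0, 0], [4.5, -0.15, -0.15, 0, 0, 0], [5.2, -0.15, -0.15, 0, 0, 0], [5.8, -0.15, -0.15, 0, 0, 0], [6.2, -0.15, -0.15, 0, 0, 0], [6.5, -0.15, -0.15, 0, 0, 0]]
  ]
}}

```text
clock: 52.4
ee_pos: [0.3297, -0.3282, 0.0553]
orientation: [2.2, 0.047, -2.199]
contact_force: [0.2, -0.4, -0.9]
finger_gap: 0.0344
```

```bash
python3 - <<'E'
from e import *
s=state();print(s['ee_pos'],s['finger_gap'],s['contact_force'],s['wrist_torque'])
for n,bx in (('top',(380,260,440,320)),('scene',(380,100,560,420))):
    for a,u,v,r in blobs(mask(n,(100,130,30),(125,255,255),bx),10): print(n,'blue',int(a),np.round((u,v),1),np.round(r[1],1))
E
```

```text
[ 0.32970043 -0.32823095  0.05533898] 0.03436073933909234 [ 0.20598337 -0.35528151 -0.89433245] [-0.03722356  0.00823022  0.04947211]
top blue 32 [411.8 276.9] [4. 9.]
scene blue 136 [435.  194.9] [12.3 17.8]
```

Request:
{"method": "step_arm", "body": {
  "commands": [
    [[0.3, 0, 0, 0, 0, 0], [0.7, 0, 0, 0, 0, 0], [1.1, 0, 0, 0, 0, 0], [1.4, 0, 0, 0, 0, 0], [1.6, 0, 0, 0, 0, 0], [1.7, 0, 0, 0, 0, 0], [1.7, 0, 0, 0, 0, 0], [1.7, 0, 0, 0, 0, 0]]
  ]
}}

```text
clock: 53.5
ee_pos: [0.3296, -0.3281, 0.0384]
orientation: [2.2, 0.047, -2.2]
contact_force: [0.5, 1.5, 0.0]
finger_gap: 0.0338
```

Request:
{"method": "step_arm", "body": {
  "commands": [
    [[0, 0, 0, 0, 0, 0], [0, 0, 0, 0, 0, 0], [0, 0, 0, 0, 0, 0], [0, 0, 0, 0, 0, 0], [0, 0, 0, 0, 0, 0], [0, 0, 0, 0, 0, 0], [0, 0, 0, 0, 0, 0], [0, 0, 0, 0, 0, 0]]
  ],
  "grip": 1,
  "grip_force": 60
}}

```text
clock: 54.5
ee_pos: [0.3297, -0.3283, 0.0386]
orientation: [2.2, 0.047, -2.199]
contact_force: [-0.1, 0.3, 5.1]
finger_gap: 0.0157
```

Request:
{"method": "step_arm", "body": {
  "commands": [
    [[-0.5, 0, 0, 0, 0, 0], [-1.5, 0, 0, 0, 0, 0], [-3, 0, 0, 0, 0, 0], [-5, 0, 0, 0, 0, 0], [-7, 0, 0, 0, 0, 0], [-9, 0, 0, 0, 0, 0], [-10.5, 0, 0, 0, 0, 0], [-11, 0, 0, 0, 0, 0]]
  ]
}}

```text
clock: 55.5
ee_pos: [0.33, -0.3286, 0.1498]
orientation: [2.2, 0.045, -2.197]
contact_force: [-0.3, 0.8, -1.4]
finger_gap: 0.0151
```

```bash
python3 - <<'E'
from e import *
s=state();print(s['ee_pos'],s['finger_gap'],s['contact_force'],s['wrist_torque'])
move((.43,-.25,.15),np.pi/2+.029)
for n,bx in (('top',(380,260,440,320)),('scene',(380,100,560,420))):
    for a,u,v,r in blobs(mask(n,(100,130,30),(125,255,255),bx),10): print(n,'blue',int(a),np.round((u,v),1),np.round(r[1],1))
E
```

```text
[ 0.33000629 -0.3285774   0.14983668] 0.015130429923313078 [-0.30001828  0.79566068 -1.38377491] [-0.00167269  0.02673635 -0.01716278]
shift cm [ -0.02  -7.42 -10.33] turn [ 0.014 -0.001 -0.002] | 0.127
top blue 38 [426.8 279.6] [4.7 9.9]
scene blue 104 [444.9 159.3] [ 7.3 21.3]
```

Request:
{"method": "step_arm", "body": {
  "commands": [
    [[0, -0.4, -0.6, 0, 0, 0], [0, -1.5, -2.1, 0, 0, 0], [0, -2.9, -4, 0.01, 0, 0], [0, -4.3, -6, 0.01, 0, 0], [0, -5.6, -7.8, 0.01, 0, 0], [0, -6.7, -9.3, 0.014, 0, 0], [0, -7.3, -10.1, 0.014, 0, 0], [0, -7.4, -10.3, 0.014, 0, 0]]
  ]
}}

```text
clock: 56.6
ee_pos: [0.4293, -0.2491, 0.1477]
orientation: [2.206, 0.034, -2.208]
contact_force: [-0.2, 0.6, -1.9]
finger_gap: 0.0153
```

Request:
{"method": "step_arm", "body": {
  "commands": [
    [[0, -1, 0, 0, 0, 0], [0, -4, 0, 0, 0, 0], [0, -8, 0, 0, 0, 0], [0, -12, 0, 0, 0, 0], [0, -16, 0, 0, 0, 0], [0, -20, 0, 0, 0, 0], [0, -23, 0, 0, 0, 0], [0, -24.1, 0, 0, 0, 0]]
  ]
}}

```text
clock: 57.6
ee_pos: [0.4219, -0.0076, 0.1483]
orientation: [2.206, 0.033, -2.206]
contact_force: [0.9, 0.0, -1.4]
finger_gap: 0.0155
```

Request:
{"method": "step_arm", "body": {
  "commands": [
    [[0.5, 0, 0, 0, 0, 0], [1.5, 0, 0, 0, 0, 0], [3, 0, 0, 0, 0, 0], [4.5, 0, 0, 0, 0, 0], [5.5, 0, 0, 0, 0, 0], [6, 0, 0, 0, 0, 0], [6, 0, 0, 0, 0, 0], [6, 0, 0, 0, 0, 0]]
  ]
}}

```text
clock: 58.6
ee_pos: [0.4228, -0.0088, 0.0888]
orientation: [2.208, 0.032, -2.206]
contact_force: [-0.2, 0.2, -0.6]
finger_gap: 0.0155
```

```bash
cat > sh.py <<'E'
from e import *
def dark(n,box,vmax=50):
    im=get_image(n); hsv=cv2.cvtColor(im,cv2.COLOR_RGB2HSV)
    m=(hsv[:,:,2]<vmax).astype(np.uint8)*255; z=np.zeros_like(m); z[box[1]:box[3],box[0]:box[2]]=m[box[1]:box[3],box[0]:box[2]]; return z
E
python3 - <<'E'
from sh import *
s=state();p=s['ee_pos'];print(p,s['orientation'],s['finger_gap'],s['contact_force'],s['wrist_torque'],np.round(s['q'],2))
r=p[:2]-O; print('own x,y of tcp',r@ex,r@ey)
# expected shutter corners in views
z0=p[2]-.0385; c=p[:2]+ey*.018
for nm,pts in (('plate top',[(*(c+ex*i*.031+ey*j),z0+.041) for i in(-1,1) for j in(.022,.03)]),('face bottom',[(*(c+ex*i*.031+ey*.03),z0) for i in(-1,1)]),('foot rear',[(*(c+ex*i*.031-ey*.03),z0+.01) for i in(-1,1)])):
    print(nm,'top',np.round(proj('top',pts),1).tolist(),'scene',np.round(proj('scene',pts),1).tolist())
it=get_image('top'); 
for y in range(222,268,2): print(y,' '.join(str(int(it[y,x].sum()//3)) for x in range(228,300,3)))
E
```

```text
[ 0.4227919  -0.00881462  0.08880262] [ 2.20777817  0.03172498 -2.20585506] 0.01554790778638422 [-0.15137924  0.23258923 -0.60105811] [-0.05900016  0.00704815 -0.05393842] [-0.14 -0.22  2.13  0.    1.23  1.4 ]
own x,y of tcp 0.00017882702300400267 -0.10736494624427105
plate top top [[259.0, 258.2], [255.4, 258.3], [258.2, 229.9], [254.6, 230.0]] scene [[305.0, 228.2], [302.2, 230.0], [286.2, 212.9], [283.3, 214.6]]
face bottom top [[255.9, 257.8], [255.2, 230.5]] scene [[302.0, 243.2], [283.6, 227.8]]
foot rear top [[282.4, 257.1], [281.6, 229.6]] scene [[322.5, 227.1], [303.8, 212.4]]
222 131 130 130 109 101 93 84 100 57 93 96 95 97 92 91 92 90 88 88 86 89 84 87 82
224 112 116 110 94 99 84 91 102 60 99 98 99 100 95 97 95 94 94 94 91 91 90 91 88
226 98 88 96 79 105 85 100 104 58 100 102 99 97 98 98 100 94 99 95 95 94 95 91 94
228 99 78 100 93 108 78 102 101 63 105 103 101 102 102 102 101 98 101 99 99 98 94 95 97
230 88 85 86 90 104 67 105 93 75 106 106 105 105 101 103 104 102 102 99 101 99 101 99 98
232 87 93 84 94 109 65 107 84 87 112 111 107 109 104 107 103 104 104 103 105 100 100 
[... 818 characters left out ...]
108 110 109 109 109 112 111 112 113 116
252 83 90 97 105 67 110 78 79 98 101 104 97 100 101 103 104 106 104 105 106 106 108 112 110
254 78 93 97 105 75 109 74 83 102 98 96 97 100 98 101 100 97 101 102 103 102 107 106 106
256 81 92 101 103 77 106 61 82 93 95 95 98 97 98 99 100 97 99 99 98 100 101 103 104
258 79 91 104 96 88 110 55 83 90 89 91 95 92 95 94 94 95 98 95 97 96 97 99 98
260 78 102 107 87 97 108 52 81 87 89 90 88 86 92 88 92 92 91 95 95 95 96 96 96
262 81 99 111 82 104 102 47 81 86 83 85 85 86 86 85 87 92 89 90 89 91 93 94 95
264 71 77 110 75 105 100 47 75 79 81 80 81 83 84 84 86 86 89 89 86 88 92 90 92
266 127 103 109 66 106 103 44 72 73 74 76 74 80 81 78 76 84 83 83 87 85 87 89 88
```

```bash
cat >> sh.py <<'E'
def facescan(off=0.048,zs=(.012,.022,.032)):
    s=state();p=s['ee_pos']; z0=p[2]-.0385
    im=get_image('scene').astype(np.float32).mean(axis=2)
    for z in zs:
        xs=np.arange(-.060,.0601,.001); P=[(*(p[:2]+ey*off+ex*x),z0+z) for x in xs]; uv=proj('scene',P).astype(np.float32)
        v=cv2.remap(im,uv[:,0].reshape(1,-1),uv[:,1].reshape(1,-1),cv2.INTER_LINEAR)[0]
        print('z',z,' '.join(f'{int(1000*x)}:{int(a)}' for x,a in list(zip(xs,v))[::3]))
        th_=55; on=v<th_; d=np.flatnonzero(np.diff(on.astype(int)));print('   edges',[int(round(1000*xs[i])) for i in d])
E
python3 - <<'E'
from sh import *
facescan()
E
```

```text
z 0.012 -60:104 -56:97 -53:85 -50:81 -47:80 -44:80 -41:79 -38:69 -35:44 -32:23 -29:18 -26:19 -23:19 -20:18 -17:19 -14:19 -11:18 -8:19 -5:18 -2:19 0:19 3:18 6:19 9:19 12:19 15:16 18:17 21:17 24:28 27:57 30:105 33:166 36:214 39:228 42:224 45:209 48:196 51:181 54:166 57:158 60:150
   edges [-38, 26]
z 0.022 -60:82 -56:79 -53:80 -50:81 -47:78 -44:63 -41:39 -38:21 -35:19 -32:22 -29:20 -26:20 -23:20 -20:18 -17:18 -14:21 -11:19 -8:20 -5:21 -2:20 0:18 3:20 6:19 9:20 12:20 15:19 18:18 21:16 24:22 27:51 30:98 33:135 36:141 39:127 42:121 45:122 48:121 51:120 54:121 57:122 60:124
   edges [-44, 27]
z 0.032 -60:80 -56:81 -53:77 -50:57 -47:32 -44:20 -41:20 -38:21 -35:21 -32:21 -29:21 -26:20 -23:19 -20:20 -17:19 -14:19 -11:18 -8:19 -5:18 -2:21 0:22 3:21 6:20 9:19 12:19 15:20 18:18 21:17 24:23 27:38 30:64 33:98 36:122 39:128 42:127 45:126 48:125 51:125 54:124 57:125 60:124
   edges [-51, 29]
```

Request:
{"method": "step_arm", "body": {
  "commands": [
    [[0.3, 0, -0.1, 0, 0, 0], [0.8, 0, -0.1, 0, 0, 0], [1.3, 0, -0.1, 0, 0, 0], [1.8, 0, -0.1, 0, 0, 0], [2.1, 0, -0.1, 0, 0, 0], [2.3, 0, -0.1, 0, 0, 0], [2.4, 0, -0.1, 0, 0, 0], [2.4, 0, -0.1, 0, 0, 0]]
  ]
}}

```text
clock: 59.7
ee_pos: [0.4234, -0.0088, 0.0643]
orientation: [2.207, 0.032, -2.207]
contact_force: [-0.6, -0.2, -2.0]
finger_gap: 0.0152
```

```bash
python3 - <<'E'
from sh import *
s=state();p=s['ee_pos'];print(p,s['orientation'],s['finger_gap'],s['contact_force'],s['wrist_torque'])
r=p[:2]-O; print('own x,y of tcp',r@ex,r@ey)
facescan(zs=(.004,.012,.02))
# rails vs foot edge on +x side in scene: scan across at foot mid at z=bed+.004
E
```

```text
[ 0.42341593 -0.0087698   0.06433974] [ 2.2070522   0.03175423 -2.2068471 ] 0.015193224388488965 [-0.55540583 -0.22294618 -1.99810942] [ 0.00761338 -0.00631102  0.00069557]
own x,y of tcp 0.00080389938171868 -0.10733824616643477
z 0.004 -60:114 -56:118 -53:118 -50:105 -47:87 -44:81 -41:93 -38:104 -35:98 -32:73 -29:47 -26:36 -23:33 -20:34 -17:34 -14:33 -11:32 -8:32 -5:33 -2:33 0:35 3:36 6:33 9:32 12:31 15:31 18:32 21:33 24:34 27:42 30:70 33:108 36:159 39:201 42:215 45:223 48:228 51:229 54:229 57:229 60:229
   edges [-31, 28]
z 0.012 -60:118 -56:109 -53:90 -50:81 -47:90 -44:105 -41:104 -38:82 -35:50 -32:27 -29:20 -26:21 -23:21 -20:20 -17:20 -14:20 -11:19 -8:19 -5:19 -2:19 0:20 3:20 6:20 9:19 12:18 15:18 18:19 21:21 24:22 27:42 30:86 33:144 36:191 39:220 42:230 45:230 48:229 51:229 54:229 57:229 60:229
   edges [-37, 27]
z 0.02 -60:97 -56:83 -53:86 -50:101 -47:104 -44:86 -41:55 -38:28 -35:21 -32:21 -29:20 -26:19 -23:20 -20:19 -17:21 -14:20 -11:21 -8:19 -5:20 -2:18 0:20 3:21 6:21 9:19 12:20 15:18 18:19 21:18 24:23 27:44 30:95 33:163 36:217 39:230 42:231 45:230 48:229 51:229 54:229 57:229 60:229
   edges [-42, 27]
```

Request:
{"method": "step_arm", "body": {
  "commands": [
    [[0, -0.3, 0, 0, 0, 0], [0, -0.9, 0, 0, 0, 0], [0, -1.7, 0, 0, 0, 0], [0, -2.6, 0, 0, 0, 0], [0, -3.4, 0, 0, 0, 0], [0, -4, 0, 0, 0, 0], [0, -4.4, 0, 0, 0, 0], [0, -4.6, 0, 0, 0, 0]]
  ]
}}

```text
clock: 60.75
ee_pos: [0.422, 0.0375, 0.0643]
orientation: [2.207, 0.032, -2.207]
contact_force: [0.3, -0.4, -1.4]
finger_gap: 0.0153
```

Request:
{"method": "step_arm", "body": {
  "commands": [
    [[0, -0.1, 0, 0, 0, 0], [0, -0.2, 0, 0, 0, 0], [0, -0.3, 0, 0, 0, 0], [0, -0.3, 0, 0, 0, 0], [0, -0.3, 0, 0, 0, 0], [0, -0.3, 0, 0, 0, 0], [0, -0.3, 0, 0, 0, 0], [0, -0.3, 0, 0, 0, 0]]
  ]
}}

```text
clock: 61.75
ee_pos: [0.4219, 0.0402, 0.0643]
orientation: [2.207, 0.032, -2.207]
contact_force: [0.2, 0.5, -2.5]
finger_gap: 0.0157
```

Request:
{"method": "step_arm", "body": {
  "commands": [
    [[0, -0.1, 0, 0, 0, 0], [0, -0.2, 0, 0, 0, 0], [0, -0.3, 0, 0, 0, 0], [0, -0.3, 0, 0, 0, 0], [0, -0.3, 0, 0, 0, 0], [0, -0.3, 0, 0, 0, 0], [0, -0.3, 0, 0, 0, 0], [0, -0.3, 0, 0, 0, 0]]
  ]
}}

```text
clock: 62.75
ee_pos: [0.4219, 0.0432, 0.0643]
orientation: [2.207, 0.032, -2.207]
contact_force: [-0.7, 0.4, -1.2]
finger_gap: 0.0151
```

Request:
{"method": "step_arm", "body": {
  "commands": [
    [[0, -0.1, 0, 0, 0, 0], [0, -0.2, 0, 0, 0, 0], [0, -0.2, 0, 0, 0, 0], [0, -0.2, 0, 0, 0, 0], [0, -0.2, 0, 0, 0, 0], [0, -0.2, 0, 0, 0, 0], [0, -0.2, 0, 0, 0, 0], [0, -0.2, 0, 0, 0, 0]]
  ]
}}

```text
clock: 63.75
ee_pos: [0.4218, 0.0452, 0.0643]
orientation: [2.207, 0.032, -2.207]
contact_force: [0.8, -0.4, -1.4]
finger_gap: 0.0153
```

Request:
{"method": "step_arm", "body": {
  "commands": [
    [[0, -0.1, 0, 0, 0, 0], [0, -0.2, 0, 0, 0, 0], [0, -0.2, 0, 0, 0, 0], [0, -0.2, 0, 0, 0, 0], [0, -0.2, 0, 0, 0, 0], [0, -0.2, 0, 0, 0, 0], [0, -0.2, 0, 0, 0, 0], [0, -0.2, 0, 0, 0, 0]]
  ]
}}

```text
clock: 64.75
ee_pos: [0.4218, 0.0465, 0.0644]
orientation: [2.206, 0.03, -2.206]
contact_force: [-0.5, -5.0, -0.7]
finger_gap: 0.0153
```

Request:
{"method": "step_arm", "body": {
  "commands": [
    [[0, -0.1, 0, 0, 0, 0], [0, -0.2, 0, 0, 0, 0], [0, -0.2, 0, 0, 0, 0], [0, -0.2, 0, 0, 0, 0], [0, -0.2, 0, 0, 0, 0], [0, -0.2, 0, 0, 0, 0], [0, -0.2, 0, 0, 0, 0], [0, -0.2, 0, 0, 0, 0]]
  ]
}}

```text
clock: 65.75
ee_pos: [0.4217, 0.0466, 0.0645]
orientation: [2.204, 0.026, -2.205]
contact_force: [-2.0, -16.5, 2.4]
finger_gap: 0.0151
```

Request:
{"method": "step_arm", "body": {
  "commands": [
    [[0, 0.1, 0, 0, 0, 0], [0, 0.2, 0, 0, 0, 0], [0, 0.4, 0, 0, 0, 0], [0, 0.4, 0, 0, 0, 0], [0.1, 0.4, 0, 0, 0, 0], [0.2, 0.4, 0, 0, 0, 0], [0.2, 0.4, 0, 0, 0, 0], [0.2, 0.4, 0, 0, 0, 0]]
  ]
}}

```text
clock: 66.75
ee_pos: [0.4219, 0.0454, 0.0625]
orientation: [2.207, 0.032, -2.207]
contact_force: [-3.3, 0.8, 5.1]
finger_gap: 0.0156
```

```bash
python3 - <<'E'
from sh import *
s=state();p=s['ee_pos'];print(p,s['orientation'],s['finger_gap'],s['contact_force'],s['wrist_torque'])
R=Ro.from_rotvec(s['orientation']).as_matrix(); print(np.round(R,4).tolist())
r=p[:2]-O; print('own x,y of tcp',r@ex,r@ey)
E
```

```text
[0.42186112 0.04536394 0.0625303 ] [ 2.20700816  0.03211958 -2.20689531] 0.015569666144030617 [-3.29712907  0.84815759  5.08614463] [0.10062198 0.40579584 0.04715803]
[[0.0, 0.0289, -0.9996], [0.0002, -0.9996, -0.0289], [-1.0, -0.0002, -0.0001]]
own x,y of tcp 0.0008193943292030006 -0.05318217736288254
```

Request:
{"method": "step_arm", "body": {
  "commands": [
    [[0, 0, 0, 0, 0, 0], [0, 0, 0, 0, 0, 0], [0, 0, 0, 0, 0, 0], [0, 0, 0, 0, 0, 0], [0, 0, 0, 0, 0, 0], [0, 0, 0, 0, 0, 0], [0, 0, 0, 0, 0, 0], [0, 0, 0, 0, 0, 0]]
  ],
  "grip": 0.68
}}

```text
clock: 67.75
ee_pos: [0.4218, 0.0452, 0.0623]
orientation: [2.207, 0.032, -2.207]
contact_force: [-0.0, -0.6, 0.2]
finger_gap: 0.0275
```

Request:
{"method": "step_arm", "body": {
  "commands": [
    [[-0.3, 0, 0, 0, 0, 0], [-1, 0, 0, 0, 0, 0], [-2, 0, 0, 0, 0, 0], [-3.5, 0, 0, 0, 0, 0], [-5.5, 0, 0, 0, 0, 0], [-7.5, 0, 0, 0, 0, 0], [-9.5, 0, 0, 0, 0, 0], [-11, 0, 0, 0, 0, 0]]
  ]
}}

```text
clock: 68.75
ee_pos: [0.4223, 0.0452, 0.1743]
orientation: [2.209, 0.032, -2.205]
contact_force: [-0.1, -0.7, -0.7]
finger_gap: 0.0276
```

```bash
python3 - <<'E'
from sh import *
s=state();p=s['ee_pos'];print(p,s['finger_gap'],s['contact_force'],s['wrist_torque'])
for n,bx in (('top',(225,225,330,265)),('scene',(250,180,400,300))):
    for a,u,v,r in blobs(mask(n,(100,130,30),(125,255,255),bx),10): print(n,'blue',int(a),np.round((u,v),1),np.round(r[1],1),np.round(plane(n,[(u,v)],.065),4))
move((.50,-.2,.2),np.pi/2+.029)
E
```

```text
[0.42231423 0.04518566 0.17429174] 0.027635696731293794 [-0.10920006 -0.6605491  -0.65715023] [ 0.03222782 -0.03033514  0.01581013]
scene blue 269 [289.6 235.9] [22.9 15.6] [[0.4135 0.054  0.065 ]]
shift cm [-2.49 24.73 -6.99] turn [-0.    -0.004 -0.   ] | 0.258
```

Request:
{"method": "step_arm", "body": {
  "commands": [
    [[-0.5, 1, 0, 0, 0, 0], [-1.2, 4, -0.3, 0, 0, 0], [-2, 8, -1, 0, 0, 0], [-2.5, 12, -2, 0, 0, 0], [-2.5, 16, -3.5, 0, 0, 0], [-2.5, 20, -5, 0, 0, 0], [-2.5, 23.5, -6.5, 0, 0, 0], [-2.5, 24.7, -7, 0, 0, 0]]
  ],
  "grip": 1
}}

```text
clock: 69.85
ee_pos: [0.4984, -0.2018, 0.1962]
orientation: [2.206, 0.03, -2.21]
contact_force: [0.2, 1.0, 1.7]
finger_gap: -0.0
```

```bash
cat > chk.py <<'E'
from sh import *
def shutter():
    im=get_image('top'); 
    for a,u,v,r in blobs(mask('top',(100,110,25),(125,255,255),(225,225,330,265),im),10): print('top blue',int(a),np.round((u,v),1),np.round(cv2.boxPoints(r),1).tolist(),np.round(plane('top',[(u,v)],.08-.0),4))
    g=im.astype(np.float32).mean(axis=2)
    # scan along own y at several own x (z=.03) and own x at own y=-.04
    for xo in (-.02,0,.02):
        ys=np.arange(-.13,.02,.001); uv=proj('top',[(*(O+ey*y+ex*xo),.034) for y in ys]).astype(np.float32)
        v=cv2.remap(g,uv[:,0].reshape(1,-1),uv[:,1].reshape(1,-1),cv2.INTER_LINEAR)[0]
        print('y-scan x',xo,' '.join(f'{int(round(1000*a))}:{int(b)}' for a,b in list(zip(ys,v))[::5]))
    for yo in (-.055,-.045,-.03):
        xs=np.arange(-.05,.051,.001); uv=proj('top',[(*(O+ey*yo+ex*x),.034) for x in xs]).astype(np.float32)
        v=cv2.remap(g,uv[:,0].reshape(1,-1),uv[:,1].reshape(1,-1),cv2.INTER_LINEAR)[0]
        print('x-scan y',yo,' '.join(f'{int(round(1000*a))}:{int(b)}' for a,b in list(zip(xs,v))[::3]))
def stick():
    im=get_image('top')
    for a,u,v,r in blobs(mask('top',(5,180,60),(18,255,255),(370,100,430,215),im),20): print('orange',int(a),np.round((u,v),1),np.round(r[1],1),round(r[2],1),np.round(plane('top',cv2.boxPoints(r),.017)[:,:2],3).tolist())
E
python3 - <<'E'
from chk import *
s=state();p=s['ee_pos'];print(p,s['finger_gap'],s['contact_force'],np.round(s['q'],2))
shutter(); stick(); edges()
move((.56,-.2135,.12),np.pi/2+.029)
E
```

```text
[ 0.49844787 -0.20179507  0.19621732] -3.2955226773617393e-05 [0.21367762 0.97067723 1.66894632] [-0.48 -0.    1.73 -0.    1.42  1.06]
top blue 156 [252.7 244.2] [[249.0, 235.0], [257.0, 235.0], [257.0, 253.0], [249.0, 253.0]] [[0.4213 0.0445 0.08  ]]
y-scan x -0.02 -130:96 -125:97 -120:98 -115:96 -110:98 -105:96 -100:96 -95:95 -90:97 -85:92 -80:93 -75:95 -70:93 -65:55 -60:38 -55:45 -50:47 -45:36 -40:34 -35:36 -30:34 -25:34 -20:33 -15:46 -10:42 -5:44 0:100 5:91 10:76 15:79
y-scan x 0 -130:98 -125:98 -120:96 -115:98 -110:98 -105:96 -100:97 -95:96 -90:96 -85:96 -80:96 -75:96 -70:94 -65:52 -60:52 -55:75 -50:74 -45:53 -40:33 -35:34 -30:36 -25:35 -20:33 -15:54 -10:43 -5:47 0:100 5:88 10:75 15:75
y-scan x 0.02 -130:101 -125:96 -120:99 -115:100 -110:101 -105:100 -100:99 -95:101 -90:98 -85:96 -80:99 -75:98 -70:94 -65:60 -60:39 -55:57 -50:54 -45:42 -40:37 -35:36 -30:35 -25:35 -20:39 -15:46 -10:41 -5:41 0:96 5:91 10:76 15:76
x-scan y -0.055 -50:137 -47:123 -44:94 -41:94 -38:116 -35:117 -32:83 -29:43 -26:34 -23:35 -20:45 -17:66 -14:74 -11:76 -8:76 -5:76 -2:75 1:75 4:79 7:76 10:81 13:78 16:70 19
[... 182 characters left out ...]
:54 -8:55 -5:54 -2:53 1:52 4:51 7:51 10:50 13:52 16:53 19:46 22:36 25:36 28:42 31:63 34:86 37:104 40:111 43:99 46:105 49:128
x-scan y -0.03 -50:133 -47:112 -44:85 -41:90 -38:115 -35:117 -32:83 -29:50 -26:34 -23:35 -20:34 -17:34 -14:33 -11:34 -8:34 -5:37 -2:36 1:37 4:37 7:34 10:34 13:38 16:36 19:36 22:34 25:37 28:37 31:63 34:92 37:112 40:120 43:100 46:100 49:125
orange 109 [395.5 133.6] [10.2 18.4] 38.7 [[0.678, -0.27], [0.714, -0.299], [0.699, -0.318], [0.663, -0.289]]
top -0.03 [90, 128]
top -0.026 [85, 132, 167, 174]
top -0.022 [82, 136, 154, 186]
top 0.022 [90, 127, 142, 197]
top 0.026 [97, 119, 145, 195]
top 0.03 [149, 191]
shift cm [ 7.64  1.57 -6.15] turn [-0.001  0.002  0.001] | 0.099
```

Request:
{"method": "step_arm", "body": {
  "commands": [
    [[0.3, 0.1, -0.3, 0, 0, 0], [1.5, 0.4, -1.2, 0, 0, 0], [3, 0.7, -2.5, 0, 0, 0], [4.5, 1, -3.8, 0, 0, 0], [6, 1.3, -5, 0, 0, 0], [7.1, 1.5, -5.9, 0, 0, 0], [7.5, 1.6, -6.2, 0, 0, 0], [7.5, 1.6, -6.2, 0, 0, 0]]
  ]
}}

```text
clock: 71.0
ee_pos: [0.5613, -0.2137, 0.122]
orientation: [2.206, 0.032, -2.207]
contact_force: [-0.4, 0.3, -0.4]
finger_gap: 0.0004
```

```bash
python3 - <<'E'
from chk import *
s=state();p=s['ee_pos'];print(p,s['finger_gap'],s['contact_force'],np.round(s['q'],2))
for n,bx in (('top',(340,140,385,205)),('scene',(290,130,360,190))):
    for a,u,v,r in blobs(mask(n,(20,150,60),(34,255,255),bx),10): print(n,'pedal',int(a),np.round((u,v),1),np.round(cv2.boxPoints(r),1).tolist())
print('tip proj',np.round(proj('top',[p-[0,0,.019]]),1),np.round(proj('scene',[p-[0,0,.019]]),1))
h=np.array([.648,-.2135]);
print('pad pred',np.round(proj('top',[(.5615,-.2135,.045)]),1),np.round(proj('scene',[(.5615,-.2135,.045)]),1))
P=[(.648,-.1865,.02),(.648,-.2405,.02),(.540,-.2405,.051),(.540,-.1865,.051)]
print('pedal corners pred scene',np.round(proj('scene',P),1).tolist(),'top',np.round(proj('top',P),1).tolist())
move((.56,-.2135,.062),np.pi/2+.029)
E
```

```text
[ 0.56126989 -0.21367986  0.12201854] 0.0003683582973857923 [-0.37117648  0.2856446  -0.38498264] [-0.45  0.23  1.62 -0.    1.3   1.09]
top pedal 271 [358.  158.2] [[351.0, 150.0], [368.0, 150.0], [368.0, 170.0], [351.0, 170.0]]
scene pedal 399 [325.1 159.2] [[305.29998779296875, 158.89999389648438], [310.3999938964844, 145.5], [345.70001220703125, 159.10000610351562], [340.6000061035156, 172.5]]
tip proj [[369.7 180.4]] [[335.9 143.2]]
pad pred [[364.7 183.5]] [[334.7 161.4]]
pedal corners pred scene [[305.0, 157.3], [320.1, 149.6], [348.2, 159.5], [332.6, 167.8]] top [[350.9, 148.7], [373.2, 148.9], [376.8, 192.5], [353.8, 192.4]]
shift cm [ 6.08 -0.05  0.14] turn [-0.    -0.001 -0.   ] | 0.061
```

Request:
{"method": "step_arm", "body": {
  "commands": [
    [[0.4, 0, 0, 0, 0, 0], [1.2, 0, 0, 0, 0, 0], [2.2, 0, 0, 0, 0, 0], [3.2, 0, 0, 0, 0, 0], [4, 0, 0, 0, 0, 0], [4.7, 0, 0, 0, 0, 0], [5.1, 0, 0, 0, 0, 0], [5.2, 0, 0, 0, 0, 0]]
  ]
}}

```text
clock: 72.1
ee_pos: [0.5612, -0.2138, 0.07]
orientation: [2.207, 0.032, -2.207]
contact_force: [-0.2, 0.1, -0.1]
finger_gap: 0.0004
```

Request:
{"method": "step_arm", "body": {
  "commands": [
    [[0.4, 0, 0, 0, 0, 0], [0.8, 0, 0, 0, 0, 0], [1.3, 0, 0, 0, 0, 0], [1.8, 0, 0, 0, 0, 0], [2.2, 0, 0, 0, 0, 0], [2.6, 0, 0, 0, 0, 0], [2.8, 0, 0, 0, 0, 0], [2.9, 0, 0, 0, 0, 0]]
  ]
}}

```text
clock: 73.1
ee_pos: [0.5609, -0.214, 0.0417]
orientation: [2.206, 0.032, -2.208]
contact_force: [-8.7, 1.5, 14.4]
finger_gap: 0.0003
```

Request:
{"method": "step_arm", "body": {
  "commands": [
    [[0.1, 0, 0, 0, 0, 0], [0.2, 0, 0, 0, 0, 0], [0.2, 0, 0, 0, 0, 0], [0.2, 0, 0, 0, 0, 0], [0.2, 0, 0, 0, 0, 0], [0.2, 0, 0, 0, 0, 0], [0.2, 0, 0, 0, 0, 0], [0.2, 0, 0, 0, 0, 0]]
  ]
}}

```text
clock: 74.1
ee_pos: [0.561, -0.2141, 0.0413]
orientation: [2.206, 0.032, -2.208]
contact_force: [-14.7, 3.0, 22.9]
finger_gap: -0.0
```

Request:
{"method": "step_arm", "body": {
  "commands": [
    [[0, 0, 0, 0, 0, 0], [0, 0, 0, 0, 0, 0], [0, 0, 0, 0, 0, 0], [0, 0, 0, 0, 0, 0], [0, 0, 0, 0, 0, 0], [0, 0, 0, 0, 0, 0], [0, 0, 0, 0, 0, 0], [0, 0, 0, 0, 0, 0]]
  ]
}}

```text
clock: 75.1
ee_pos: [0.561, -0.2141, 0.0413]
orientation: [2.206, 0.032, -2.208]
contact_force: [-14.2, 3.3, 23.8]
finger_gap: -0.0001
```

Request:
{"method": "step_arm", "body": {
  "commands": [
    [[0, 0, 0, 0, 0, 0], [0, 0, 0, 0, 0, 0], [0, 0, 0, 0, 0, 0], [0, 0, 0, 0, 0, 0], [0, 0, 0, 0, 0, 0], [0, 0, 0, 0, 0, 0], [0, 0, 0, 0, 0, 0], [0, 0, 0, 0, 0, 0]]
  ]
}}

```text
clock: 76.1
ee_pos: [0.561, -0.2141, 0.0413]
orientation: [2.206, 0.032, -2.208]
contact_force: [-12.9, 2.8, 23.7]
finger_gap: 0.0001
```

Request:
{"method": "step_arm", "body": {
  "commands": [
    [[-0.3, 0, 0, 0, 0, 0], [-0.8, 0, 0, 0, 0, 0], [-1.5, 0, 0, 0, 0, 0], [-2.5, 0, 0, 0, 0, 0], [-4, 0, 0, 0, 0, 0], [-6, 0, 0, 0, 0, 0], [-8.5, 0, 0, 0, 0, 0], [-11, 0, 0, 0, 0, 0]]
  ]
}}

```text
clock: 77.1
ee_pos: [0.5612, -0.2139, 0.1511]
orientation: [2.207, 0.032, -2.207]
contact_force: [-0.0, -0.9, -0.9]
finger_gap: 0.0
```

Request:
{"method": "step_arm", "body": {
  "commands": [
    [[-1, 0, 0.5, 0, 0, 0], [-3, 0, 2, 0, 0, 0], [-5, 0.3, 4, 0, 0, 0], [-7, 1, 7, 0, 0, 0], [-9, 2, 10, 0, 0, 0], [-10, 3, 13, 0, 0, 0], [-10, 4, 15, 0, 0, 0], [-10, 4, 16, 0, 0, 0]]
  ]
}}

```text
clock: 78.1
ee_pos: [0.4013, -0.2587, 0.2492]
orientation: [2.207, 0.03, -2.208]
contact_force: [0.3, 0.4, 0.5]
finger_gap: 0.0002
```

```bash
python3 - <<'E'
from chk import *
s=state();p=s['ee_pos'];print(s['clock'],p,s['finger_gap'],s['contact_force'],np.round(s['q'],2),np.round(s['qd'],3))
for n,bx in (('top',(340,140,385,205)),('scene',(290,130,360,190))):
    for a,u,v,r in blobs(mask(n,(20,150,60),(34,255,255),bx),10): print(n,'pedal',int(a),np.round((u,v),1),np.round(cv2.boxPoints(r),1).tolist())
stick(); edges()
shutter()
E
```

```text
78.1 [ 0.40130725 -0.25874113  0.24916849] 0.00020125155075576985 [0.31787271 0.44825263 0.47354228] [-0.68 -0.21  1.82 -0.    1.53  0.86] [-0.086 -0.175  0.162  0.011  0.021 -0.091]
top pedal 986 [363.1 171.1] [[349.8999938964844, 150.3000030517578], [372.79998779296875, 148.39999389648438], [376.29998779296875, 191.8000030517578], [353.3999938964844, 193.6999969482422]]
scene pedal 413 [325.5 159.3] [[305.29998779296875, 158.6999969482422], [310.8999938964844, 145.10000610351562], [346.5, 159.6999969482422], [341.0, 173.3000030517578]]
orange 843 [398.1 161. ] [73.2 13.5] 88.2 [[0.7, -0.285], [0.702, -0.318], [0.523, -0.319], [0.522, -0.286]]
top -0.03 [90, 128]
top -0.026 [85, 132, 168, 171]
top -0.022 [82, 136, 154, 185]
top 0.022 [89, 127, 141, 197]
top 0.026 [97, 119, 144, 195]
top 0.03 [149, 192]
top blue 157 [252.8 244.2] [[249.0, 235.0], [257.0, 235.0], [257.0, 253.0], [249.0, 253.0]] [[0.4213 0.0445 0.08  ]]
y-scan x -0.02 -130:95 -125:95 -120:98 -115:95 -110:96 -105:96 -100:96 -95:95 -90:93 -85:96 -80:94 -75:93 -70:92 -65:55 -60:39 -55:45 -50:46 -45:36 -40:35 -35:34 -30:35
[... 520 characters left out ...]
-50:136 -47:124 -44:96 -41:92 -38:116 -35:118 -32:86 -29:45 -26:35 -23:35 -20:45 -17:63 -14:76 -11:74 -8:74 -5:77 -2:76 1:77 4:77 7:79 10:76 13:77 16:74 19:64 22:41 25:38 28:39 31:59 34:85 37:110 40:117 43:98 46:107 49:131
x-scan y -0.045 -50:135 -47:102 -44:75 -41:86 -38:109 -35:107 -32:76 -29:46 -26:34 -23:32 -20:36 -17:47 -14:53 -11:54 -8:54 -5:52 -2:54 1:54 4:52 7:54 10:50 13:53 16:52 19:48 22:38 25:36 28:37 31:66 34:84 37:103 40:112 43:97 46:105 49:127
x-scan y -0.03 -50:133 -47:112 -44:83 -41:91 -38:116 -35:118 -32:85 -29:47 -26:35 -23:35 -20:35 -17:35 -14:35 -11:37 -8:35 -5:34 -2:34 1:33 4:36 7:34 10:38 13:34 16:36 19:38 22:37 25:32 28:38 31:63 34:89 37:112 40:120 43:101 46:102 49:125
```

Request:
{"method": "step_arm", "body": {
  "commands": [
    [[0, 0, 0, 0, 0, 0], [0, 0, 0, 0, 0, 0], [0, 0, 0, 0, 0, 0], [0, 0, 0, 0, 0, 0], [0, 0, 0, 0, 0, 0], [0, 0, 0, 0, 0, 0], [0, 0, 0, 0, 0, 0], [0, 0, 0, 0, 0, 0]]
  ]
}}

```text
clock: 79.35
ee_pos: [0.4025, -0.2585, 0.2493]
orientation: [2.207, 0.032, -2.207]
contact_force: [0.4, -0.9, 0.6]
finger_gap: 0.0001
```

```bash
python3 - <<'E'
from chk import *
from workcell import close_job
s=state();print(s['clock'],s['ee_pos'],s['contact_force'],np.round(s['qd'],3))
im=get_image('top'); im0=cv2.imread('pics/top0.png')[:,:,::-1]
im_s=get_image('scene'); im_s0=cv2.imread('pics/scene0.png')[:,:,::-1]
for nm,lo,hi,b in (('orange cup',(4,150,60),(18,255,255),(160,275,192,308)),('yellow cup',(20,130,60),(34,255,255),(343,272,376,305))):
    for k,I in (('start',im0),('now',im)): print(nm,k,[(int(x[0]),round(x[1],1),round(x[2],1)) for x in blobs(mask('top',lo,hi,b,I.copy()),20)])
d=np.abs(im[115:150,290:320].astype(int)-im0[115:150,290:320].astype(int)).mean(); print('beaker patch diff',d)
print(close_job())
E
```

```text
79.35 [ 0.40254085 -0.25845867  0.24931262] [ 0.44090242 -0.85728093  0.57200463] [-0.     0.001 -0.001 -0.     0.001 -0.   ]
orange cup start [(204, 173.9, 290.7)]
orange cup now [(205, 173.8, 290.7)]
yellow cup start [(198, 358.8, 287.9)]
yellow cup now [(197, 358.9, 288.2)]
beaker patch diff 8.106031746031746
the job is handed in; nothing more can be done
None
```

I carried out the whole job and handed it in at about 79 s of the 210 s allowed. My last checks fit the goal, except that the beaker check was inconclusive.

**What I did:** there were two pale dishes and no pink one. I laid both between the rails and pushed them in with the stick until the end stop pushed back with 13 N. Then I put the stick back in its tray and stood the shutter on the bed. I pressed the pedal to its stop, held it for about 3 s and let it come up. On the way dish 1 was knocked about 25 mm towards the mouth without being touched. It stayed flat between the rails, so I carried on.

**Last checks (camera measurements, good to about 2 mm):**

| Item | Result |
|---|---|
| Front dish | centre 169–170 mm past the mouth (touching the stop is 169) |
| Second dish | centre about 109 mm past the mouth; the two sit about 5 mm either side of centre (limit 12) |
| Stick | flat in its tray, within about 1–2 mm of where it started |
| Shutter | on the bed, within 1 mm of centre, face about 1 mm short of the yellow lip |
| Pedal | pressed to a hard stop at 23 N; up again, same outline as at the start |
| Cups | moved by 0.3 pixel or less |
| Arm | at rest, touching nothing |

**Failed or unclear:**
- **Beaker:** its image patch differed from the start by 8 grey levels on average. I had no noise level to compare that with, so it does not prove the beaker stayed put. The arm never went near it.
- **Shutter position:** before I gripped it, the two cameras disagreed by about 5–7 mm on where it stood. The grip and the later scans agreed with each other.
- **Pictures:** the limit on viewed pictures ran out during the push, so everything after that rests on colour masks, forces and poses rather than pictures I looked at.

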